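# Refill the hardware tray with ball knobs from a cup

### The arm

A 6-joint arm with a two-finger parallel gripper is mounted at the origin on the work surface. World frame = base frame: x ahead of the robot, y to its left, z up, the work surface at z = 0. Lengths are in m, angles in degrees, forces in N, time in s.
With the tool pointing down it reaches from about 0.25 to 0.85 m from the base axis. Payload 12.5 kg.
Tool frame: the origin (TCP) lies midway between the tips of the shut fingers; the grasp point (between the pads) lies ctrl.grip_depth behind it (ctrl.grip_depth is the distance from the TCP to the grasp point, in m); z points along the fingers, y is the line along which they close (so a half turn about z gives the same grasp; the last joint's range is limited). The gripper opens to 93 mm and grips with 3 to 60 N. Pads are 15 mm wide; open, the fingers measure 128 mm over their backs; the gripper's body (75 mm by 188 mm) begins 65 mm behind the grasp point.
Start: joints at [-69.763, 20.094, 94.641, -0, 65.266, -4.847], TCP at [0.233, -0.498, 0.219] pointing down, gripper open.
Joint ranges: [-157.81, 157.81], [-45, 120.19], [0.68, 151.7], [-89.99, 269.99], [4.06, 180], [-164.3, 164.3]. Speed limits (degrees/s): [127.2, 127.2, 159.86, 180, 180, 180].

### API

Orientations are given as a 3x3 rotation matrix whose columns are the frame's x, y, z axes.
In Python, from workcell import ctrl, eyes, order gives the robot as it stands.
- The arm moves only by the tool drive_tool, never from a script. Its argument "steps" is a list that holds one entry, the list of rows, each a list of 7 numbers: the closure, from 0 (fully open) to 1 (shut), then the shift along the tool's x, y, z as a fraction of full scale, then the turn, a rotation vector about the tool's x, y, z as a fraction of full scale. A call has 1 to 5 rows; each row shifts and turns the commanded pose from where the row before left it, along the tool's axes as they then stand; what a row does not reach is not made up. Full scale, the value 1, is 0.03 m for a shift and 0.12 rad for a turn. A row lasts 1/10 s, in which the tool goes at most 50 mm and 8.59 degrees, less where a joint would pass 70% of its speed; a pose out of reach is approached as far as the arm can. A call with a number of a shift or a turn outside -1 to 1 is refused whole. A call with a gripper value outside its range is refused whole. The fingers move at their own pace and stop on an object; "force" is the grip in N (left out, the last holds). Time passes only in rows, so rows that do not move let the fingers close. It gives the time, the measured TCP pose, the force, the opening and the grip force at its end, in the units of the state.
- ctrl.read_state(): the state, without advancing time (a new reading comes with each control period).
- eyes.get_image(name): name is "scene" or "side" or "wrist"; returns a dict with "color" (400x640x3 uint8, red, green, blue), "z_map" (400x640 float32, m along the optical axis (not along the pixel's ray), 0 where there is no reading), "K" (3x3 intrinsics, pixels), "cam_to_world" (4x4, takes a point from camera to world coordinates); the wrist camera has in their place "T_tool_cam" (4x4, takes a point from camera to tool coordinates, whose origin is the TCP and whose axes are the flange's). Camera axes: x right, y down, z forward; pixel columns grow to the right and rows downward; lengths in m; the calibration is good to about 2 mm. A picture is of the moment at which its call begins: read the wrist's pose just before it.
- order.hand_in(): hands the job in; it is judged then, once.
The state is a dict: "clock": time; "joint_pos": joint angles; "joint_vel": joint speeds; "tau": joint torques, N m; "eef_pos": TCP position; "ee_rot": TCP orientation; "ft_force": force on the tool from outside, world axes, zero at the start; "torque": the same for the moment, N m; "width": opening from 0.0 (shut) to 1.0 (fully open); "grasp_force": force on a finger pad.
Only numpy, scipy, OpenCV 4.12 (cv2) and the standard library are available. Lean on these libraries where they do the work, as an engineer would, in place of code of your own. Each camera call takes 0.05 s, during which the arm holds its last target. There are 200 camera calls.

### The job

Slide the cover of the plywood hardware tray fully aside, then pour all eight brass ball knobs from the steel cup into the tray's big empty compartment. Stand the emptied cup upright on the bench and slide the cover fully shut over the knobs, and leave the jar, tin, hammer and folding rule where they are.

Things in the scene. Friction and masses are not known exactly. Their poses are not given: they have to be found in the camera images.
- tray: fixed plywood hardware tray, 105 mm (its x) x 206 mm (its y) x 65 mm high, walls 6 mm thick; origin at the centre of its underside. Its -y half is one big empty compartment (the well), inside 93 x 97 mm and 59 mm deep; its +y half is two narrow compartments full of dowels. Guide rails 4 mm thick along the outside of its two long walls rise to 70 mm.
- well (a point): centre of the inner floor of the big empty compartment, 50 mm from the tray's centre towards the tray's -y and 6 mm above the bench; axes parallel to the tray's.
- cover (a joint): the flat plywood cover, 105 x 101 mm and 6 mm thick (its top 71 mm above the bench), that slides along the tray: 0 = closed, wholly over the big compartment; 0.1 = pushed fully aside in the tray's +y direction, big compartment wholly open. Light sliding friction (about 2 N), stays where it is left, stops at both ends.
- cover_grip (a point): middle of the top edge of the cover's upright wooden grip strip, 95 mm above the bench; the strip is 60 mm (along the tray's x) x 12 mm (along the tray's y) and stands 24 mm above the cover at its middle. It can be pushed or pinched.
- cup: straight-sided open steel cup, 64 mm outside diameter, 85 mm high, wall 3 mm, floor 4 mm, 0.1 to 0.15 kg empty; stands loose on the bench, filled with balls to about 60 mm. Origin at the centre of its underside, z to its mouth. Grip it round the side; its centre of mass when full is about 35 mm up, and gripped lightly or much higher it can swivel between the fingers.
- cup_rim (a point): centre of the cup's mouth, 85 mm above its origin along its z.
- ball0: one of the eight equal brass ball knobs, 24 mm diameter, about 15 g, starts in the cup; origin at its centre. Polished: slippery, rolls freely.
- ball1: one of the eight equal brass ball knobs, 24 mm diameter, about 15 g, starts in the cup; origin at its centre. Polished: slippery, rolls freely.
- ball2: one of the eight equal brass ball knobs, 24 mm diameter, about 15 g, starts in the cup; origin at its centre. Polished: slippery, rolls freely.
- ball3: one of the eight equal brass ball knobs, 24 mm diameter, about 15 g, starts in the cup; origin at its centre. Polished: slippery, rolls freely.
- ball4: one of the eight equal brass ball knobs, 24 mm diameter, about 15 g, starts in the cup; origin at its centre. Polished: slippery, rolls freely.
- ball5: one of the eight equal brass ball knobs, 24 mm diameter, about 15 g, starts in the cup; origin at its centre. Polished: slippery, rolls freely.
- ball6: one of the eight equal brass ball knobs, 24 mm diameter, about 15 g, starts in the cup; origin at its centre. Polished: slippery, rolls freely.
- ball7: one of the eight equal brass ball knobs, 24 mm diameter, about 15 g, starts in the cup; origin at its centre. Polished: slippery, rolls freely.
- jar: amber glass jar with a white lid, upright, 68 mm diameter, 110 mm high; origin centre of its underside. Loose.
- tin: closed cylindrical tin with a paper label, upright, 66 mm diameter, 120 mm high; origin centre of its underside. Loose.
- hammer: hammer lying on the bench, 240 mm long; origin at its underside near the middle, handle to its -x, head to its +x, head across its y, up to 100 mm long and up to 35 mm high. Loose.
- rule: folded carpenter's rule lying on the bench, 160 (its x) x 16 x 14 mm high; origin centre of its underside. Loose.
- clamp: bystander, fixed: steel bench clamp, foot 70 x 50 x 20 mm, upright bar 18 mm thick to 220 mm above the bench, arm and wooden screw handle to 50 mm towards its +x; origin under the upright bar.
- purse: bystander, fixed: block-moulded brown leather purse, 145 x 205 x 50 mm; origin centre of its underside.
- board: bystander, fixed: white plastic cutting board, 170 x 240 x 25 mm; origin centre of its underside.
There are look-alikes about, which are no part of the job. Leave any green or turquoise look-alike of the cup alone. Of the things that look like the tray, the smaller one is meant.

How it is judged (in metres and radians):
On the way, in this order (a step that is already met when the one before it is completed fails the run):
1. the cover is pushed fully aside (joint above 0.085) (value of joint cover above 0.085 m), for 0.2 s.
2. all eight balls lie in the big compartment, poured from the cup, which is still raised off the bench (x of ball0 in the frame of well between -0.047 and 0.047 m and y of ball0 in the frame of well between -0.048 and 0.048 m and z of ball0 in the frame of well between 0 and 0.05 m and x of ball1 in the frame of well between -0.047 and 0.047 m and y of ball1 in the frame of well between -0.048 and 0.048 m and z of ball1 in the frame of well between 0 and 0.05 m and x of ball2 in the frame of well between -0.047 and 0.047 m and y of ball2 in the frame of well between -0.048 and 0.048 m and z of ball2 in the frame of well between 0 and 0.05 m and x of ball3 in the frame of well between -0.047 and 0.047 m and y of ball3 in the frame of well between -0.048 and 0.048 m and z of ball3 in the frame of well between 0 and 0.05 m and x of ball4 in the frame of well between -0.047 and 0.047 m and y of ball4 in the frame of well between -0.048 and 0.048 m and z of ball4 in the frame of well between 0 and 0.05 m and x of ball5 in the frame of well between -0.047 and 0.047 m and y of ball5 in the frame of well between -0.048 and 0.048 m and z of ball5 in the frame of well between 0 and 0.05 m and x of ball6 in the frame of well between -0.047 and 0.047 m and y of ball6 in the frame of well between -0.048 and 0.048 m and z of ball6 in the frame of well between 0 and 0.05 m and x of ball7 in the frame of well between -0.047 and 0.047 m and y of ball7 in the frame of well between -0.048 and 0.048 m and z of ball7 in the frame of well between 0 and 0.05 m and height (world z) of cup above 0.03 m), for 0.1 s.
At the end, for the whole second after the job is handed in: All eight balls lie inside the big compartment (centres within its walls and below its rim), the cover is shut to within 8 mm, and the cup stands upright (within 0.1 rad) and still on the bench top itself (x of ball0 in the frame of well between -0.047 and 0.047 m and y of ball0 in the frame of well between -0.048 and 0.048 m and z of ball0 in the frame of well between 0 and 0.05 m and x of ball1 in the frame of well between -0.047 and 0.047 m and y of ball1 in the frame of well between -0.048 and 0.048 m and z of ball1 in the frame of well between 0 and 0.05 m and x of ball2 in the frame of well between -0.047 and 0.047 m and y of ball2 in the frame of well between -0.048 and 0.048 m and z of ball2 in the frame of well between 0 and 0.05 m and x of ball3 in the frame of well between -0.047 and 0.047 m and y of ball3 in the frame of well between -0.048 and 0.048 m and z of ball3 in the frame of well between 0 and 0.05 m and x of ball4 in the frame of well between -0.047 and 0.047 m and y of ball4 in the frame of well between -0.048 and 0.048 m and z of ball4 in the frame of well between 0 and 0.05 m and x of ball5 in the frame of well between -0.047 and 0.047 m and y of ball5 in the frame of well between -0.048 and 0.048 m and z of ball5 in the frame of well between 0 and 0.05 m and x of ball6 in the frame of well between -0.047 and 0.047 m and y of ball6 in the frame of well between -0.048 and 0.048 m and z of ball6 in the frame of well between 0 and 0.05 m and x of ball7 in the frame of well between -0.047 and 0.047 m and y of ball7 in the frame of well between -0.048 and 0.048 m and z of ball7 in the frame of well between 0 and 0.05 m and value of joint cover below 0.008 m and angle between cup's own z axis and vertical below 0.1 rad and height (world z) of cup between -0.005 and 0.006 m and linear speed of cup below 0.03 m/s); the robot touches nothing.
It fails at once if the jar is shifted by more than 30 mm or toppled (distance of jar from where it was at the start of the episode above 0.03 m or angle between jar's own z axis and vertical above 0.4 rad).
It fails at once if the tin is shifted by more than 30 mm or toppled (distance of tin from where it was at the start of the episode above 0.03 m or angle between tin's own z axis and vertical above 0.4 rad).
It fails at once if the hammer is shifted by more than 30 mm (distance of hammer from where it was at the start of the episode above 0.03 m).
It fails at once if the rule is shifted by more than 30 mm (distance of rule from where it was at the start of the episode above 0.03 m).
It also fails if it takes over 72 s, if anything falls off the work surface, if the arm or the gripper's body presses on something with over 40 N, if the wrist force passes 120 N, or if a joint passes its speed limit or range.

## Working session

There is one attempt and no reset: what is moved stays moved. The work goes in short steps, Python scripts to look and compute and a tool call to move; the robot and the scene stay as the last step left them, time stands still between calls to the robot, and variables do not carry over. Pictures are saved under pics/ and viewed, at most 10 in all, crops included, and the job is handed in when it is done.

Besides the shell and the picture viewer there is one more tool, called after "Call:" as name([rows], argument=value, ...), one row to a line, values as JSON. drive_tool: Moves the arm, as the interface text tells. Its arguments: {"type":"object","properties":{"steps":{"type":"array"},"force":{"type":"number"}},"required":["steps"]}

```bash
mkdir -p pics; ls
cat > h.py <<'E'
import numpy as np, cv2
from workcell import ctrl, eyes, order
def pts(im):
    z=im["z_map"]; K=im["K"]; v,u=np.mgrid[:z.shape[0],:z.shape[1]]
    P=np.stack([(u-K[0,2])/K[0,0]*z,(v-K[1,2])/K[1,1]*z,z],-1)
    T=im["cam_to_world"]; W=P@T[:3,:3].T+T[:3,3]; W[z==0]=np.nan
    return W
E
python3 - <<'E'
from h import *
s=ctrl.read_state(); print(s, ctrl.grip_depth)
for n in ("scene","side"):
    im=eyes.get_image(n); cv2.imwrite(f"pics/{n}0.png",im["color"][:,:,::-1]); np.savez(f"{n}0.npz",**im)
    print(n,im["K"].round(1).tolist(),im["cam_to_world"].round(3).tolist())
E
```

```text
pics
{'clock': 0.0, 'joint_pos': array([-6.97625322e+01,  2.01247069e+01,  9.46761102e+01, -1.24453297e-03,
        6.52647634e+01, -4.84750081e+00]), 'joint_vel': array([ 0.06127731,  0.08278803, -0.08667971,  0.06960228, -0.08089076,
       -0.00887455]), 'tau': array([-9.04507488e-04, -4.97328472e+01, -2.85249889e+01,  6.98925345e-02,
        2.57881964e-02, -7.80872233e-05]), 'eef_pos': array([ 0.23307851, -0.49780127,  0.21810346]), 'ee_rot': array([[ 9.05676213e-01,  4.23969839e-01, -4.14439799e-04],
       [ 4.23970035e-01, -9.05675588e-01,  1.06711263e-03],
       [ 7.70755637e-05, -1.14216859e-03, -9.99999345e-01]]), 'ft_force': array([0.2989287 , 0.24847325, 0.3280637 ]), 'torque': array([-0.02224564, -0.01394001,  0.03526499]), 'grasp_force': 0.0, 'width': 1.0021819583387466} 0.0188
scene [[430.8, 0.0, 316.3], [0.0, 430.8, 199.8], [0.0, 0.0, 1.0]] [[0.734, 0.5, -0.459, 0.987], [0.679, -0.557, 0.479, -0.497], [-0.016, -0.663, -0.749, 0.909], [0.0, 0.0, 0.0, 1.0]]
side [[468.7, 0.0, 326.4], [0.0, 468.7, 196.0], [0.0, 0.0, 1.0]] [[0.755, -0.335, 0.564, -0.366], [-0.656, -0.386, 0.649, -0.949], [0.0, -0.859, -0.511, 0.872], [0.0, 0.0, 0.0, 1.0]]
```

View pics/scene0.png

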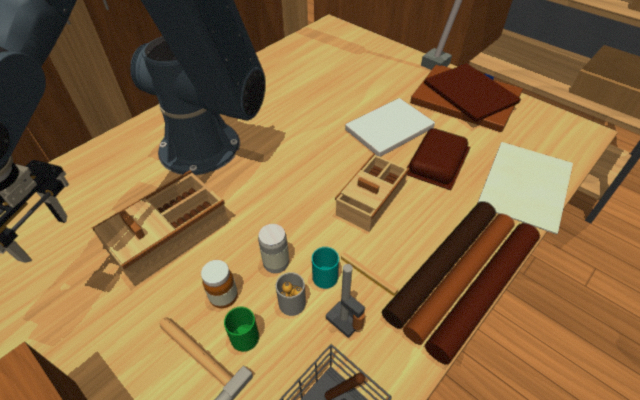

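View pics/side0.png

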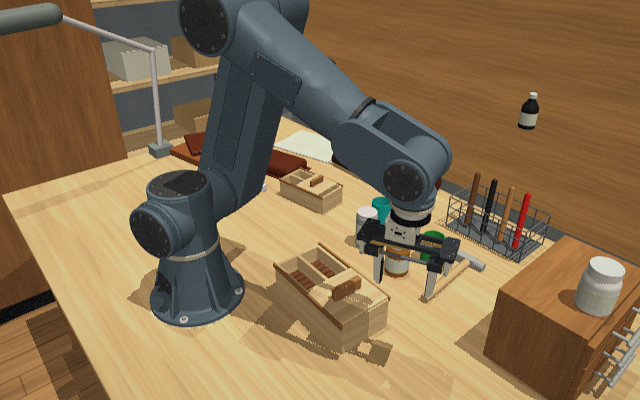

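The scene view shows:
- the steel cup with balls at about (291,293)
- the smaller tray at (371,190), with the larger look-alike at (158,220)
- the jar at (219,283), the tin at (273,248), the turquoise cup at (325,267) and the green cup at (242,328)
- the clamp at (347,305), the rule at (370,272) and the hammer at (205,350)

The side view shows the small tray at (312,190). The arm hides the steel cup there.

Run:
```python
from h import *
im=dict(np.load("scene0.npz")); W=pts(im); c=im["color"]
for n,(u,v) in dict(bench=(300,350),tray_cover=(350,197),grip=(369,183),strip2=(375,187),far=(385,168),cup_balls=(290,288),cuprimfront=(291,303),turq=(325,255),green=(242,318),tin=(272,235),jar=(216,270),rule=(370,272),clampfoot=(345,318),clamptop=(347,270),clamparm=(357,322),hammerhead=(235,383),hammer=(190,340)).items(): print(n,W[v,u].round(3),c[v,u])
big=W.reshape(-1,3)
# heights of small tray region
r=W[150:235,325:415].reshape(-1,3)
for lo,hi in ((.064,.0685),(.069,.0735),(.09,.1)):
    m=(r[:,2]>lo)&(r[:,2]<hi)&(r[:,0]>.2); q=r[m]; rect=cv2.minAreaRect(q[:,:2].astype(np.float32)*1000); print(lo,m.sum(),rect, q.mean(0).round(3))
# cylinders: top rings
def ring(box,lo,hi):
    u0,v0,u1,v1=box; r=W[v0:v1,u0:u1].reshape(-1,3); q=r[(r[:,2]>lo)&(r[:,2]<hi)]
    print(box,len(q),cv2.minEnclosingCircle(q[:,:2].astype(np.float32)*1000), cv2.fitEllipse(cv2.convexHull(q[:,:2].astype(np.float32)*1000)))
ring((270,262,312,320),.079,.09)
ring((308,240,345,290),.079,.09)
ring((220,300,265,352),.079,.09)
ring((254,220,294,275),.115,.125)
ring((198,258,242,310),.105,.115)
def box(b,lo,hi):
    u0,v0,u1,v1=b; r=W[v0:v1,u0:u1].reshape(-1,3); q=r[(r[:,2]>lo)&(r[:,2]<hi)]
    rc=cv2.minAreaRect(q[:,:2].astype(np.float32)*1000); print(b,len(q),rc,cv2.boxPoints(rc).round().tolist())
box((325,260,370,335),.12,.26); box((325,260,370,335),.012,.26); box((335,250,400,300),.009,.018); box((155,310,255,400),.01,.04)
```

```text
bench [ 0.697 -0.257  0.   ] [202 165  99]
tray_cover [0.531 0.105 0.07 ] [154 125  79]
grip [0.551 0.157 0.096] [155  93  48]
strip2 [0.57  0.158 0.094] [128  79  38]
far [0.533 0.255 0.068] [189 158  97]
cup_balls [ 0.6   -0.186  0.057] [162 114  39]
cuprimfront [ 0.629 -0.211  0.059] [95 89 81]
turq [ 0.597 -0.065  0.054] [ 4 88 80]
green [ 0.566 -0.301  0.037] [19 81 26]
tin [ 0.501 -0.14   0.121] [205 196 182]
jar [ 0.475 -0.283  0.113] [203 210 193]
rule [ 0.693 -0.011  0.017] [203 149  86]
clampfoot [ 0.729 -0.147  0.029] [86 82 75]
clamptop [ 0.725 -0.146  0.219] [158 153 137]
clamparm [ 0.765 -0.153  0.07 ] [87 52 26]
hammerhead [ 0.656 -0.4    0.025] [163 159 139]
hammer [ 0.515 -0.407  0.024] [172 127  75]
0.064 333 ((543.4566650390625, 187.1136474609375), (113.64118957519531, 209.67938232421875), 8.394243240356445) [0.544 0.189 0.066]
0.069 881 ((543.01025390625, 186.52850341796875), (114.97488403320312, 205.88648986816406), 8.664223670959473) [0.549 0.161 0.072]
0.09 107 ((547.1810302734375, 157.7061309814453), (62.025203704833984, 15.084576606750488), 8.104191780090332)
[... 1030 characters left out ...]
0308532714844, 18.258747100830078), 80.3466796875) [[713.0, -150.0], [731.0, -154.0], [734.0, -136.0], [716.0, -133.0]]
(325, 260, 370, 335) 1758 ((692.9693603515625, -92.20613098144531), (106.83531188964844, 194.66497802734375), 41.97208786010742) [[588.0, -56.0], [718.0, -200.0], [798.0, -129.0], [668.0, 16.0]]
(335, 250, 400, 300) 446 ((688.4141845703125, -10.915847778320312), (147.4080352783203, 87.3953628540039), 31.033573150634766) [[603.0, -11.0], [648.0, -86.0], [774.0, -10.0], [729.0, 65.0]]
(155, 310, 255, 400) 2019 ((552.9173583984375, -363.04150390625), (150.8199920654297, 241.24891662597656), 85.90923309326172) [[427.0, -430.0], [668.0, -447.0], [679.0, -296.0], [438.0, -279.0]]
```

Run:
```python
from h import *
im=dict(np.load("scene0.npz")); c=im["color"][:,:,::-1]
a=cv2.resize(c[145:235,325:415],None,fx=5,fy=5,interpolation=cv2.INTER_CUBIC)
b=cv2.resize(c[250:340,265:355],(450,450),interpolation=cv2.INTER_CUBIC)[:,:340]
cv2.imwrite("pics/crop.png",np.hstack([a,b]))
W=pts(im)
r=W[150:235,325:415].reshape(-1,3)
t=np.radians(8.5); X=np.array([np.cos(t),np.sin(t)]); Y=np.array([-np.sin(t),np.cos(t)]); L=np.c_[(r[:,:2]-[.5432,.1868])@X,(r[:,:2]-[.5432,.1868])@Y,r[:,2]]
m=np.abs(L[:,0])<.02
for y in np.arange(-.11,.11,.006):
    k=m&(np.abs(L[:,1]-y)<.003); z=L[k,2]
    if len(z): print(round(y,3),len(z),z.min().round(3),np.median(z).round(3),z.max().round(3))
```

```text
-0.11 31 -0.002 0.001 0.004
-0.104 179 -0.001 0.035 0.071
-0.098 81 -0.0 0.044 0.069
-0.08 23 0.068 0.071 0.077
-0.074 29 0.065 0.072 0.078
-0.068 24 0.07 0.073 0.077
-0.062 24 0.07 0.072 0.075
-0.056 26 0.069 0.072 0.075
-0.05 34 0.007 0.072 0.076
-0.044 53 0.006 0.01 0.076
-0.038 67 0.004 0.072 0.097
-0.032 106 0.005 0.085 0.099
-0.026 23 0.003 0.097 0.099
-0.02 4 0.094 0.095 0.096
-0.002 14 0.07 0.073 0.076
0.004 23 0.068 0.073 0.075
0.01 23 0.069 0.072 0.075
0.016 26 0.069 0.072 0.076
0.022 10 0.071 0.072 0.075
0.028 1 0.066 0.066 0.066
0.034 6 0.057 0.066 0.067
0.04 8 0.057 0.066 0.069
0.046 4 0.048 0.065 0.069
0.052 18 0.039 0.048 0.068
0.058 21 0.037 0.043 0.067
0.064 21 0.031 0.041 0.068
0.07 23 0.031 0.042 0.068
0.076 16 0.036 0.045 0.069
0.082 23 0.028 0.039 0.069
0.088 19 0.03 0.04 0.067
0.094 29 0.029 0.052 0.069
0.1 82 0.029 0.055 0.069
0.106 6 0.064 0.065 0.066
```

View pics/crop.png

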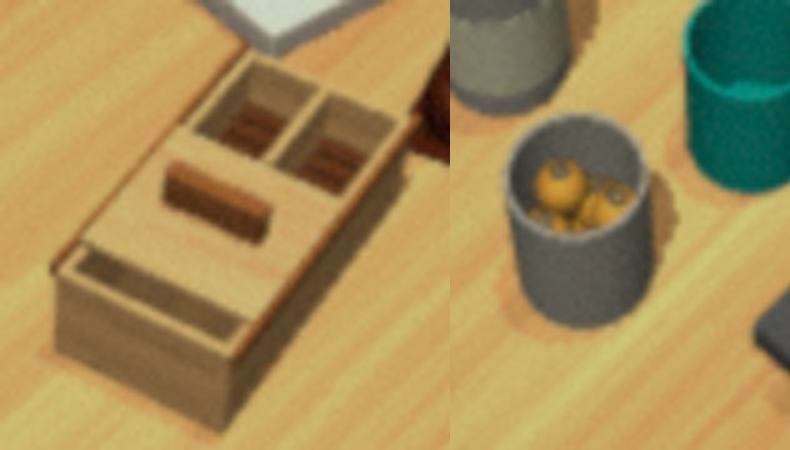

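The crop shows the small tray with its dowel compartments at the far (+y) end. The cover is already about 20 mm open and the strip runs along the tray's x. The steel cup holds balls and its surroundings are clear. The tray measures 114 x 208 mm over the rails, which matches the given size.

```bash
cat >> h.py <<'E'
from scipy.spatial.transform import Rotation as Rn
t=np.radians(8.5); TX=np.array([np.cos(t),np.sin(t),0]); TY=np.array([-np.sin(t),np.cos(t),0]); TC=np.array([.5432,.1868,0])
def loc(x,y,z): return TC+x*TX+y*TY+[0,0,z]
def down(yaw): # tool down with tool y at yaw deg
    y=np.array([np.cos(np.radians(yaw)),np.sin(np.radians(yaw)),0]); z=np.array([0,0,-1.]); return np.c_[np.cross(y,z),y,z]
def plan(p,R,n,g,start=None):
    s=ctrl.read_state(); p0,R0=(s["eef_pos"],s["ee_rot"]) if start is None else start
    rv=(Rn.from_matrix(R0).inv()*Rn.from_matrix(R)).as_rotvec(); C=R0.copy()
    rows=[]
    for i in range(n):
        sh=C.T@((np.array(p)-p0)/n)/.03; rows.append([g]+sh.round(2).tolist()+(rv/n/.12).round(2).tolist()); C=C@Rn.from_rotvec(rv/n).as_matrix()
    for i in range(0,n,5): print(rows[i:i+5])
    return p,R
def st():
    s=ctrl.read_state(); print(round(s["clock"],2),s["eef_pos"].round(4),s["ee_rot"].round(3).tolist(),s["ft_force"].round(1),round(s["width"],3),round(s["grasp_force"],1),s["joint_pos"].round(1))
E
python3 - <<'E'
from h import *
p0,R0=(lambda s:(s["eef_pos"],s["ee_rot"]))(ctrl.read_state())
a=plan(p0,down(-81.5),3,1)
plan(loc(0,-.072,.2),down(-81.5),24,1,start=a)
E
```

```text
[[1, 0.0, 0.0, 0.0, -0.0, 0.0, 0.8], [1, 0.0, 0.0, 0.0, -0.0, 0.0, 0.8], [1, 0.0, 0.0, 0.0, -0.0, 0.0, 0.8]]
[[1, 0.57, -0.78, 0.03, 0.0, 0.0, 0.0], [1, 0.57, -0.78, 0.03, 0.0, 0.0, 0.0], [1, 0.57, -0.78, 0.03, 0.0, 0.0, 0.0], [1, 0.57, -0.78, 0.03, 0.0, 0.0, 0.0], [1, 0.57, -0.78, 0.03, 0.0, 0.0, 0.0]]
[[1, 0.57, -0.78, 0.03, 0.0, 0.0, 0.0], [1, 0.57, -0.78, 0.03, 0.0, 0.0, 0.0], [1, 0.57, -0.78, 0.03, 0.0, 0.0, 0.0], [1, 0.57, -0.78, 0.03, 0.0, 0.0, 0.0], [1, 0.57, -0.78, 0.03, 0.0, 0.0, 0.0]]
[[1, 0.57, -0.78, 0.03, 0.0, 0.0, 0.0], [1, 0.57, -0.78, 0.03, 0.0, 0.0, 0.0], [1, 0.57, -0.78, 0.03, 0.0, 0.0, 0.0], [1, 0.57, -0.78, 0.03, 0.0, 0.0, 0.0], [1, 0.57, -0.78, 0.03, 0.0, 0.0, 0.0]]
[[1, 0.57, -0.78, 0.03, 0.0, 0.0, 0.0], [1, 0.57, -0.78, 0.03, 0.0, 0.0, 0.0], [1, 0.57, -0.78, 0.03, 0.0, 0.0, 0.0], [1, 0.57, -0.78, 0.03, 0.0, 0.0, 0.0], [1, 0.57, -0.78, 0.03, 0.0, 0.0, 0.0]]
[[1, 0.57, -0.78, 0.03, 0.0, 0.0, 0.0], [1, 0.57, -0.78, 0.03, 0.0, 0.0, 0.0], [1, 0.57, -0.78, 0.03, 0.0, 0.0, 0.0], [1, 0.57, -0.78, 0.03, 0.0, 0.0, 0.0]]
```

Call:
drive_tool([
  [[1,0,0,0,0,0,0.8],[1,0,0,0,0,0,0.8],[1,0,0,0,0,0,0.8],[1,0.57,-0.78,0.03,0,0,0],[1,0.57,-0.78,0.03,0,0,0]],
])

```text
clock: 0.6
eef_pos: [0.26, -0.4461, 0.2163]
ee_rot: [[0.989, 0.148, -0.0], [0.148, -0.989, 0.001], [-0.0, -0.001, -1.0]]
ft_force: [0.6, 0.2, 1.1]
width: 0.618
grasp_force: 0.0
```

Call:
drive_tool([
  [[1,0.57,-0.78,0.03,0,0,0],[1,0.57,-0.78,0.03,0,0,0],[1,0.57,-0.78,0.03,0,0,0],[1,0.57,-0.78,0.03,0,0,0],[1,0.57,-0.78,0.03,0,0,0]],
])

```text
clock: 1.1
eef_pos: [0.3274, -0.3171, 0.2121]
ee_rot: [[0.989, 0.149, -0.0], [0.149, -0.989, 0.0], [-0.0, -0.0, -1.0]]
ft_force: [0.2, -0.9, 0.2]
width: 0.189
grasp_force: 0.0
```

Call:
drive_tool([
  [[1,0.57,-0.78,0.03,0,0,0],[1,0.57,-0.78,0.03,0,0,0],[1,0.57,-0.78,0.03,0,0,0],[1,0.57,-0.78,0.03,0,0,0],[1,0.57,-0.78,0.03,0,0,0]],
])

```text
clock: 1.6
eef_pos: [0.3945, -0.1886, 0.2077]
ee_rot: [[0.989, 0.149, -0.0], [0.149, -0.989, 0.0], [-0.0, -0.0, -1.0]]
ft_force: [-0.1, -0.3, 0.6]
width: 0.009
grasp_force: 0.0
```

Call:
drive_tool([
  [[1,0.57,-0.78,0.03,0,0,0],[1,0.57,-0.78,0.03,0,0,0],[1,0.57,-0.78,0.03,0,0,0],[1,0.57,-0.78,0.03,0,0,0],[1,0.57,-0.78,0.03,0,0,0]],
])

```text
clock: 2.1
eef_pos: [0.4615, -0.0602, 0.2031]
ee_rot: [[0.989, 0.149, -0.0], [0.149, -0.989, 0.0], [-0.0, -0.0, -1.0]]
ft_force: [0.9, -0.1, -1.0]
width: 0.005
grasp_force: 0.0
```

Call:
drive_tool([
  [[1,0.57,-0.78,0.03,0,0,0],[1,0.57,-0.78,0.03,0,0,0],[1,0.57,-0.78,0.03,0,0,0],[1,0.57,-0.78,0.03,0,0,0],[1,0.57,-0.78,0.03,0,0,0]],
])

```text
clock: 2.6
eef_pos: [0.5286, 0.0682, 0.1985]
ee_rot: [[0.989, 0.149, -0.001], [0.149, -0.989, -0.0], [-0.001, -0.0, -1.0]]
ft_force: [0.6, -0.9, 0.1]
width: 0.004
grasp_force: 0.0
```

Call:
drive_tool([
  [[1,0.57,-0.78,0.03,0,0,0],[1,0.57,-0.78,0.03,0,0,0],[1,0,0,0,0,0,0]],
])

```text
clock: 2.9
eef_pos: [0.5558, 0.1207, 0.1964]
ee_rot: [[0.988, 0.151, -0.0], [0.151, -0.988, 0.0], [-0.0, -0.0, -1.0]]
ft_force: [-1.1, -0.5, 0.8]
width: 0.002
grasp_force: 0.0
```

Run:
```python
from h import *
st(); a=plan(loc(0,-.074,.082),down(-81.5),5,1); plan(loc(0,.025,.082),down(-81.5),10,1,start=a)
s=ctrl.read_state();print((s["eef_pos"]-TC)@np.c_[TX,TY])
im=eyes.get_image("side"); cv2.imwrite("pics/side1.png",im["color"][:,:,::-1]); np.savez("side1.npz",**im)
# cup & tray from the side view: rim ring
W=pts(im).reshape(-1,3)
q=W[(W[:,2]>.079)&(W[:,2]<.09)&(np.hypot(W[:,0]-.606,W[:,1]+.19)<.045)]; print(len(q),cv2.minEnclosingCircle(q[:,:2].astype(np.float32)*1000) if len(q) else 0)
q=W[(W[:,2]>.09)&(W[:,2]<.1)&(np.hypot(W[:,0]-.547,W[:,1]-.157)<.045)]; print(len(q),cv2.minAreaRect(q[:,:2].astype(np.float32)*1000) if len(q) else 0)
q=W[(W[:,2]>.0615)&(W[:,2]<.073)&(np.hypot(W[:,0]-.543,W[:,1]-.187)<.13)]; print(len(q),cv2.minAreaRect(q[:,:2].astype(np.float32)*1000) if len(q) else 0)
```

```text
2.9 [0.5558 0.1207 0.1964] [[0.988, 0.151, -0.0], [0.151, -0.988, 0.0], [-0.0, -0.0, -1.0]] [-1.1 -0.5  0.8] 0.002 0.0 [ 7.6 23.4 93.1  0.  63.5 88.8]
[[1, -0.02, 0.05, 0.76, -0.0, 0.0, 0.01], [1, -0.02, 0.05, 0.76, -0.0, 0.0, 0.01], [1, -0.02, 0.05, 0.76, -0.0, 0.0, 0.01], [1, -0.02, 0.05, 0.76, -0.0, 0.0, 0.01], [1, -0.02, 0.05, 0.76, -0.0, 0.0, 0.01]]
[[1, -0.0, -0.33, 0.0, 0.0, 0.0, 0.0], [1, -0.0, -0.33, 0.0, 0.0, 0.0, 0.0], [1, -0.0, -0.33, 0.0, 0.0, 0.0, 0.0], [1, -0.0, -0.33, 0.0, 0.0, 0.0, 0.0], [1, -0.0, -0.33, 0.0, 0.0, 0.0, 0.0]]
[[1, -0.0, -0.33, 0.0, 0.0, 0.0, 0.0], [1, -0.0, -0.33, 0.0, 0.0, 0.0, 0.0], [1, -0.0, -0.33, 0.0, 0.0, 0.0, 0.0], [1, -0.0, -0.33, 0.0, 0.0, 0.0, 0.0], [1, -0.0, -0.33, 0.0, 0.0, 0.0, 0.0]]
[ 0.00270256 -0.0672382 ]
97 ((604.3897705078125, -191.2344970703125), 35.376251220703125)
41 ((547.57275390625, 154.00363159179688), (59.18971252441406, 15.338488578796387), 10.012338638305664)
609 ((543.525146484375, 184.97235107421875), (127.74198150634766, 213.46728515625), 8.215581893920898)
```

Call:
drive_tool([
  [[1,0,0.05,0.76,0,0,0],[1,0,0.05,0.76,0,0,0],[1,0,0.05,0.76,0,0,0],[1,0,0.05,0.76,0,0,0],[1,0,0.05,0.72,0,0,0]],
])

```text
clock: 3.45
eef_pos: [0.5556, 0.1098, 0.0833]
ee_rot: [[0.989, 0.148, -0.001], [0.148, -0.989, -0.0], [-0.001, 0.0, -1.0]]
ft_force: [0.4, 0.3, -0.2]
width: 0.007
grasp_force: 0.0
```

Call:
drive_tool([
  [[1,0,-0.35,0,0,0,0],[1,0,-0.35,0,0,0,0],[1,0,-0.35,0,0,0,0],[1,0,-0.35,0,0,0,0],[1,0,-0.35,0,0,0,0]],
])

```text
clock: 3.95
eef_pos: [0.5487, 0.1641, 0.0851]
ee_rot: [[0.989, 0.15, 0.001], [0.15, -0.989, 0.0], [0.001, 0.0, -1.0]]
ft_force: [0.7, -2.0, 0.8]
width: 0.006
grasp_force: 0.9
```

Call:
drive_tool([
  [[1,0,-0.3,0,0,0,0],[1,0,-0.3,0,0,0,0],[1,0,-0.25,0,0,0,0],[1,0,-0.25,0,0,0,0],[1,0,0,0,0,0,0]],
])

```text
clock: 4.45
eef_pos: [0.5433, 0.1965, 0.0841]
ee_rot: [[0.989, 0.15, -0.0], [0.15, -0.989, 0.0], [-0.0, -0.0, -1.0]]
ft_force: [-0.3, -0.1, 0.6]
width: 0.002
grasp_force: 0.0
```

```bash
cat >> h.py <<'E'
def cover(tag):
    im=eyes.get_image("scene"); cv2.imwrite(f"pics/{tag}.png",im["color"][:,:,::-1]); W=pts(im).reshape(-1,3); W=W[np.isfinite(W[:,0])]
    L=np.c_[(W-TC)@TX,(W-TC)@TY,W[:,2]]; m=(np.abs(L[:,0])<.03)
    k=m&(abs(L[:,2]-.095)<.006)&(abs(L[:,1])<.09); k2=m&(L[:,2]>.067)&(L[:,2]<.078)&(abs(L[:,1])<.11)
    print("strip y",np.percentile(L[k,1],[2,50,98]).round(4) if k.any() else 0,"cover y",np.percentile(L[k2,1],[1,5,50,95,99]).round(4))
E
python3 - <<'E'
from h import *
st(); s=ctrl.read_state();print((s["eef_pos"]-TC)@np.c_[TX,TY]); cover("push1")
E
```

```text
4.45 [0.5433 0.1965 0.0841] [[0.989, 0.15, -0.0], [0.15, -0.989, 0.0], [-0.0, -0.0, -1.0]] [-0.3 -0.1  0.6] 0.002 0.0 [15.3 32.5 96.6  0.  50.9 96.6]
[0.00152413 0.00956834]
strip y [-0.0013  0.0267  0.0369] cover y [-0.1019 -0.0201  0.0067  0.0814  0.1003]
```

Call:
drive_tool([
  [[1,0,-0.2,0,0,0,0],[1,0,-0.2,0,0,0,0],[1,0,-0.1,0,0,0,0],[1,0,-0.1,0,0,0,0],[1,0,0,0,0,0,0]],
])

```text
clock: 5.0
eef_pos: [0.5407, 0.2138, 0.0842]
ee_rot: [[0.989, 0.15, -0.0], [0.15, -0.989, 0.0], [-0.0, -0.0, -1.0]]
ft_force: [-0.3, 0.3, -0.1]
width: 0.005
grasp_force: 0.0
```

Call:
drive_tool([
  [[1,0,-0.1,0,0,0,0],[1,0,0,0,0,0,0]],
])

```text
clock: 5.2
eef_pos: [0.5405, 0.2157, 0.0843]
ee_rot: [[0.989, 0.15, 0.0], [0.15, -0.989, -0.001], [-0.0, 0.001, -1.0]]
ft_force: [0.1, -7.0, 0.4]
width: 0.006
grasp_force: 3.2
```

Run:
```python
from h import *
st(); s=ctrl.read_state();print((s["eef_pos"]-TC)@np.c_[TX,TY]); cover("push2")
```

```text
5.2 [0.5405 0.2157 0.0843] [[0.989, 0.15, 0.0], [0.15, -0.989, -0.001], [-0.0, 0.001, -1.0]] [ 0.1 -7.   0.4] 0.006 3.2 [17.2 32.9 95.9 -0.1 51.2 98.7]
[0.00163798 0.02895591]
strip y [0.0191 0.046  0.0573] cover y [-0.1018 -0.003   0.0241  0.0963  0.1   ]
```

Run:
```python
from h import *
a=plan(loc(.0016,.015,.084),down(-81.4),1,1); a=plan(loc(.0016,.015,.2),down(-81.4),4,.5,start=a); a=plan([.6055,-.1903,.2],down(-70),15,0,start=a)
plan([.6055,-.1903,.035],down(-70),6,0,start=a)
```

```text
[[1, -0.0, 0.46, 0.01, 0.01, 0.0, -0.0]]
[[0.5, 0.0, 0.0, -0.97, 0.0, 0.0, 0.0], [0.5, 0.0, 0.0, -0.97, 0.0, 0.0, 0.0], [0.5, 0.0, 0.0, -0.97, 0.0, 0.0, 0.0], [0.5, 0.0, 0.0, -0.97, 0.0, 0.0, 0.0]]
[[0, 0.01, 0.88, 0.0, 0.0, 0.0, -0.11], [0, -0.0, 0.88, 0.0, 0.0, 0.0, -0.11], [0, -0.02, 0.88, 0.0, 0.0, 0.0, -0.11], [0, -0.03, 0.88, 0.0, 0.0, 0.0, -0.11], [0, -0.04, 0.88, 0.0, 0.0, 0.0, -0.11]]
[[0, -0.05, 0.88, 0.0, 0.0, 0.0, -0.11], [0, -0.06, 0.88, 0.0, 0.0, 0.0, -0.11], [0, -0.07, 0.88, 0.0, 0.0, 0.0, -0.11], [0, -0.09, 0.88, 0.0, 0.0, 0.0, -0.11], [0, -0.1, 0.88, 0.0, 0.0, 0.0, -0.11]]
[[0, -0.11, 0.88, 0.0, 0.0, 0.0, -0.11], [0, -0.12, 0.87, 0.0, 0.0, 0.0, -0.11], [0, -0.13, 0.87, 0.0, 0.0, 0.0, -0.11], [0, -0.14, 0.87, 0.0, 0.0, 0.0, -0.11], [0, -0.16, 0.87, 0.0, 0.0, 0.0, -0.11]]
[[0, 0.0, 0.0, 0.92, 0.0, 0.0, 0.0], [0, 0.0, 0.0, 0.92, 0.0, 0.0, 0.0], [0, 0.0, 0.0, 0.92, 0.0, 0.0, 0.0], [0, 0.0, 0.0, 0.92, 0.0, 0.0, 0.0], [0, 0.0, 0.0, 0.92, 0.0, 0.0, 0.0]]
[[0, 0.0, 0.0, 0.92, 0.0, 0.0, 0.0]]
```

Call:
drive_tool([
  [[1,0,0.46,0,0,0,0],[1,0,0,-0.97,0,0,0],[1,0,0,-0.97,0,0,0],[0.5,0,0,-0.97,0,0,0],[0.5,0,0,-0.97,0,0,0]],
])

```text
clock: 5.75
eef_pos: [0.5425, 0.2021, 0.2019]
ee_rot: [[0.989, 0.149, 0.0], [0.149, -0.989, 0.0], [0.0, -0.0, -1.0]]
ft_force: [-0.3, 0.5, 0.1]
width: 0.134
grasp_force: 0.0
```

Call:
drive_tool([
  [[0,0.01,0.88,0,0,0,-0.11],[0,0,0.88,0,0,0,-0.11],[0,-0.02,0.88,0,0,0,-0.11],[0,-0.03,0.88,0,0,0,-0.11],[0,-0.04,0.88,0,0,0,-0.11]],
])

```text
clock: 6.25
eef_pos: [0.5633, 0.0707, 0.2008]
ee_rot: [[0.977, 0.214, 0.0], [0.214, -0.977, 0.0], [0.001, -0.0, -1.0]]
ft_force: [-0.0, 0.2, 0.7]
width: 0.554
grasp_force: 0.0
```

Call:
drive_tool([
  [[0,-0.05,0.88,0,0,0,-0.11],[0,-0.06,0.88,0,0,0,-0.11],[0,-0.07,0.88,0,0,0,-0.11],[0,-0.09,0.88,0,0,0,-0.11],[0,-0.1,0.88,0,0,0,-0.11]],
])

```text
clock: 6.75
eef_pos: [0.5841, -0.0603, 0.2008]
ee_rot: [[0.961, 0.278, 0.0], [0.278, -0.961, 0.0], [0.0, -0.0, -1.0]]
ft_force: [0.4, 0.7, -0.3]
width: 0.977
grasp_force: 0.0
```

Call:
drive_tool([
  [[0,-0.11,0.88,0,0,0,-0.11],[0,-0.12,0.87,0,0,0,-0.11],[0,-0.13,0.87,0,0,0,-0.11],[0,-0.14,0.87,0,0,0,-0.11],[0,-0.16,0.87,0,0,0,-0.11]],
])

```text
clock: 7.25
eef_pos: [0.6048, -0.1909, 0.2007]
ee_rot: [[0.94, 0.341, 0.0], [0.341, -0.94, 0.0], [0.0, -0.0, -1.0]]
ft_force: [-0.1, -0.1, 0.9]
width: 0.999
grasp_force: 0.0
```

Run:
```python
from h import *
st(); 
im=eyes.get_image("wrist"); s=ctrl.read_state(); cv2.imwrite("pics/w1.png",im["color"][:,:,::-1])
T=np.eye(4);T[:3,:3]=s["ee_rot"];T[:3,3]=s["eef_pos"]; im["cam_to_world"]=T@im["T_tool_cam"]
W=pts(im).reshape(-1,3); d=np.hypot(W[:,0]-.606,W[:,1]+.19)
q=W[(W[:,2]>.078)&(W[:,2]<.092)&(d<.05)]; print(len(q),cv2.minEnclosingCircle(q[:,:2].astype(np.float32)*1000),q[:,2].max())
cover("push3")
plan([.6055,-.1903,.033],down(-70),6,0)
```

```text
7.25 [ 0.6048 -0.1909  0.2007] [[0.94, 0.341, 0.0], [0.341, -0.94, 0.0], [0.0, -0.0, -1.0]] [-0.1 -0.1  0.9] 0.999 0.0 [-21.7  29.8  82.4   0.   67.8  48.3]
796 ((609.5679321289062, -194.94525146484375), 32.005062103271484) 0.08721494180663897
strip y [0.0424 0.0471 0.057 ] cover y [-0.1011 -0.0019  0.0324  0.097   0.1011]
[[0, 0.01, -0.01, 0.93, 0.0, -0.0, -0.01], [0, 0.01, -0.01, 0.93, 0.0, -0.0, -0.01], [0, 0.01, -0.01, 0.93, 0.0, -0.0, -0.01], [0, 0.01, -0.01, 0.93, 0.0, -0.0, -0.01], [0, 0.01, -0.01, 0.93, 0.0, -0.0, -0.01]]
[[0, 0.01, -0.01, 0.93, 0.0, -0.0, -0.01]]
```

View pics/w1.png

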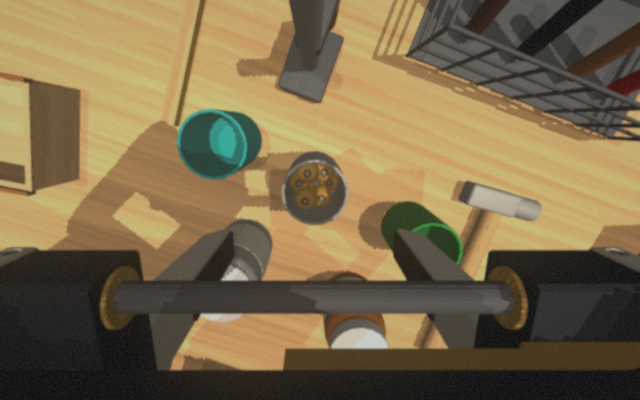

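The wrist view shows the steel cup at (314,188), centred between the fingers. Turquoise is at (213,144), green at (430,240), and the tin and jar sit below the gripper bar. The three rim measurements agree to about 4 mm, so I take (0.6065,-0.192).

Call:
drive_tool([
  [[0,0.02,0.02,0.93,0,0,0],[0,0.02,0.02,0.93,0,0,0],[0,0.01,0.01,0.93,0,0,0],[0,0,0,0.93,0,0,0],[0,0,0,0.93,0,0,0]],
])

```text
clock: 7.85
eef_pos: [0.6066, -0.1897, 0.0602]
ee_rot: [[0.94, 0.341, 0.0], [0.341, -0.94, 0.0], [0.0, -0.0, -1.0]]
ft_force: [-0.2, 0.1, -0.4]
width: 0.994
grasp_force: 0.0
```

Call:
drive_tool([
  [[0,0,0,0.9,0,0,0],[0.6,0,0,0,0,0,0],[0.6,0,0,0,0,0,0],[0.6,0,0,0,0,0,0],[0.6,0,0,0,0,0,0]],
], force=35)

```text
clock: 8.35
eef_pos: [0.6076, -0.1903, 0.0357]
ee_rot: [[0.94, 0.341, 0.002], [0.341, -0.94, -0.001], [0.002, 0.001, -1.0]]
ft_force: [-0.3, 0.0, -0.1]
width: 0.705
grasp_force: 0.0
```

Call:
drive_tool([
  [[0.6,0,0,0,0,0,0],[0.6,0,0,0,0,0,0],[0.6,0,0,0,0,0,0]],
], force=35)

```text
clock: 8.65
eef_pos: [0.6077, -0.1904, 0.0357]
ee_rot: [[0.94, 0.341, 0.002], [0.341, -0.94, -0.001], [0.002, 0.001, -1.0]]
ft_force: [-1.4, -0.6, 7.7]
width: 0.677
grasp_force: 35.5
```

Call:
drive_tool([
  [[0.6,0,0,-0.15,0,0,0],[0.6,0,0,-0.35,0,0,0],[0.6,0,0,-0.6,0,0,0],[0.6,0,0,-0.8,0,0,0],[0.6,0,0,-0.9,0,0,0]],
], force=40)

```text
clock: 9.15
eef_pos: [0.6064, -0.1899, 0.1191]
ee_rot: [[0.94, 0.341, -0.001], [0.341, -0.94, 0.0], [-0.001, -0.001, -1.0]]
ft_force: [0.4, -0.7, -3.3]
width: 0.678
grasp_force: 40.4
```

Call:
drive_tool([
  [[0.6,0,0,-0.9,0,0,0],[0.6,0,0,-0.9,0,0,0],[0.6,0,0,-0.9,0,0,0],[0.6,0,0,-0.8,0,0,0],[0.6,0,0,-0.5,0,0,0]],
])

```text
clock: 9.65
eef_pos: [0.607, -0.1902, 0.2409]
ee_rot: [[0.94, 0.341, 0.002], [0.341, -0.94, -0.001], [0.002, 0.002, -1.0]]
ft_force: [-0.1, 0.1, -2.5]
width: 0.678
grasp_force: 40.4
```

Call:
drive_tool([
  [[0.6,0,0,-0.2,0,0.5,0],[0.6,0,0,0,0,0.5,0],[0.6,0,0,0,0,0.3,0],[0.6,0,0,0,0,0,0],[0.6,0,0,0,0,0,0]],
])

```text
clock: 10.15
eef_pos: [0.6066, -0.1901, 0.2446]
ee_rot: [[0.929, 0.341, 0.145], [0.337, -0.94, 0.053], [0.154, 0.0, -0.988]]
ft_force: [0.2, 1.2, -3.3]
width: 0.678
grasp_force: 40.4
```

```bash
cat > fk.py <<'E'
from h import *
from scipy.optimize import least_squares
D=[((-69.7625,20.1247,94.6761,0,65.2648,-4.8475),(.23308,-.4978,.2181)),((7.6,23.4,93.1,0,63.5,88.8),(.5558,.1207,.1964)),((15.3,32.5,96.6,0,50.9,96.6),(.5433,.1965,.0841)),((17.2,32.9,95.9,-.1,51.2,98.7),(.5405,.2157,.0843)),((-21.7,29.8,82.4,0,67.8,48.3),(.6048,-.1909,.2007))]
R_=lambda ax,a:Rn.from_euler(ax,a,degrees=True)
def fk(q,p):
    H,L1,L2,e,off,Lt=p; A=R_('z',q[0]); B=A*R_('y',q[1]); C=B*R_('y',q[2]); E=C*R_('z',q[3])*R_('y',q[4])*R_('z',q[5])*R_('z',90)
    return A.apply([0,off,H])+B.apply([0,0,L1])+C.apply([e,0,L2])+E.apply([0,0,Lt]),E.as_matrix()
E
python3 - <<'E'
from fk import *
import pickle
st(); s=ctrl.read_state(); D.append((s["joint_pos"],s["eef_pos"]))
f=lambda p:np.concatenate([fk(q,p)[0]-x for q,x in D]+[.003*(np.array(p)-[.2,.5,.45,0,.046,.25])])
r=least_squares(f,[.2,.5,.45,0,.046,.25]); print(r.x.round(4),(f(r.x)[:18]*1000).round(1)); print((fk(s["joint_pos"],r.x)[1]-s["ee_rot"]).round(3)); np.save("fk.npy",r.x)
E
```

```text
10.15 [ 0.6066 -0.1901  0.2446] [[0.929, 0.341, 0.145], [0.337, -0.94, 0.053], [0.154, 0.0, -0.988]] [ 0.2  1.2 -3.3] 0.678 40.4 [-24.3  24.4  85.    6.9  64.4  43.1]
[0.2588 0.4886 0.4378 0.0421 0.0464 0.2777] [-0.2  0.  -0.1  0.2  0.3  0.1 -0.2  0.1  0.3  0.2 -0.2 -0.1 -0.2  0.2
 -0.   0.1 -0.2 -0.2]
[[ 0.  0. -0.]
 [ 0. -0. -0.]
 [-0.  0. -0.]]
```

```bash
cat >> fk.py <<'E'
P=np.load("fk.npy"); LO=np.array([-157.8,-45,.7,-90,4.1,-164.3]);HI=np.array([157.8,120.2,151.7,270,180,164.3])
def pose(psi,phi,lip,s=1):
    a,b=np.radians(psi),np.radians(phi); h=np.array([np.cos(a),np.sin(a),0]); z=np.array([0,0,1.])
    m=np.sin(b)*h+np.cos(b)*z; u=np.cos(b)*h-np.sin(b)*z; G=lip-.0305*m-.032*u; d=-m; y=s*np.cross(z,h)
    return G+.0188*d, np.c_[np.cross(y,d),y,d]
def ik(p,R,q0):
    f=lambda q:(lambda x:np.concatenate([(x[0]-p)*10,(x[1]-R).ravel(),1e-5*(q-q0)]))(fk(q,P))
    r=least_squares(f,np.clip(q0,LO+.1,HI-.1),bounds=(LO,HI),x_scale=50); return r.x,np.abs(f(r.x)[:12]).max()
E
python3 - <<'E'
from fk import *
s=ctrl.read_state()
lip=loc(0,-.05,.16)
for psi in range(0,360,30):
  for sg in (1,-1):
    q=s["joint_pos"].copy(); ok=True; J=[]
    for phi in range(0,121,10):
        p,R=pose(psi,phi,lip,sg)
        if phi==0:
            best=None
            for j6 in (-120,-60,0,60,120):
                qq,e=ik(p,R,np.r_[10,25,90,0,60,j6])
                if e<1e-2 and abs(qq[3])<30: best=qq
            if best is None: ok=False;break
            q=best
        q1,e=ik(p,R,q)
        if e>1e-2 or np.abs(q1-q).max()>70: break
        q=q1;J.append(q)
    if J and phi>=90: print(psi,sg,phi,J[0].round(),J[-1].round(), "maxstep",np.abs(np.diff(J,axis=0)).max(0).round())
E
```

```text
0 1 120 [ 10.  27. 102.  -0.  51. -80.] [  7.  74.  56.  29. 168. -65.] maxstep [ 1.  5.  6.  9. 13.  8.]
0 -1 120 [ 10.  27. 102.  -0.  51. 100.] [  7.  74.  56.  29. 168. 115.] maxstep [ 1.  5.  6.  9. 13.  8.]
30 1 120 [   8.   27.  102.   -0.   51. -112.] [  15.   74.   57.  -53.  164. -134.] maxstep [ 1.  5.  6. 13. 12. 11.]
30 -1 120 [  8.  27. 102.  -0.  51.  68.] [ 15.  74.  57. -53. 164.  46.] maxstep [ 1.  5.  6. 13. 12. 11.]
60 1 120 [   7.   28.  101.   -0.   52. -143.] [  22.   71.   66.  -73.  147. -139.] maxstep [3. 4. 4. 9. 9. 8.]
60 -1 120 [  7.  28. 101.  -0.  52.  37.] [ 22.  71.  66. -73. 147.  41.] maxstep [3. 4. 4. 9. 9. 8.]
90 -1 120 [ 6. 29. 98. -0. 53.  6.] [ 28.  65.  81. -85. 130.  51.] maxstep [ 4.  4.  2. 12.  7. 11.]
120 -1 100 [  6.  30.  96.  -0.  54. -24.] [ 33.  47. 102. -88.  91.  59.] maxstep [ 4.  4.  2. 14.  9. 13.]
210 1 120 [10. 32. 92. -0. 55. 70.] [ -2.  59. 123. 147. 121. -91.] maxstep [ 2.  7.  6. 41. 16. 41.]
240 1 120 [12. 31. 94. -0. 55. 42.] [-12.  59. 112. 112. 117. -80.] maxstep [ 4.  5.  4. 18. 11. 19.]
270 1 120 [12. 30. 96. -0. 54. 12.] [-13.  61.  97.  91. 122. -64.] maxstep [ 4.  4.  2. 13.  8. 12.]
300 1 120 [ 12.  29.  99.  -0.  53. -18.] [ -8.  66.  80.  77. 136. -51.] maxstep [ 4.  4.  2. 11.  8. 10.]
300 -1 120 [ 12.  29.  99.   0.  53. 162.] [ -8.  66.  80.  77. 136. 129.] maxstep [ 4.  4.  2. 11.  8. 10.]
330 1 120 [ 11.  27. 101.  -0.  52. -49.] [ -1.  71.  65.  64. 152. -44.] maxstep [ 3.  4.  5.  9. 10.  7.]
330 -1 120 [ 11.  27. 101.   0.  52. 131.] [ -1.  71.  65.  64. 152. 136.] maxstep [ 3.  4.  5.  9. 10.  7.]
```

Run:
```python
from fk import *
W=pts(dict(np.load("scene0.npz")))
for n,(u,v) in dict(purse=(440,150),board=(390,127),roll=(440,260),roll2=(500,215)).items(): print(n,W[v,u].round(3))
a=plan(*pose(85,20,loc(-.005,-.07,.215),-1),20,.6)
```

```text
purse [0.599 0.439 0.051]
board [0.411 0.453 0.028]
roll [0.807 0.104 0.055]
roll2 [0.846 0.327 0.051]
[[0.6, 0.03, -0.44, 0.11, -0.05, -0.19, -0.48], [0.6, 0.06, -0.44, 0.11, -0.05, -0.19, -0.48], [0.6, 0.09, -0.44, 0.11, -0.05, -0.19, -0.48], [0.6, 0.12, -0.43, 0.1, -0.05, -0.19, -0.48], [0.6, 0.14, -0.43, 0.1, -0.05, -0.19, -0.48]]
[[0.6, 0.17, -0.42, 0.09, -0.05, -0.19, -0.48], [0.6, 0.19, -0.41, 0.08, -0.05, -0.19, -0.48], [0.6, 0.22, -0.4, 0.08, -0.05, -0.19, -0.48], [0.6, 0.24, -0.38, 0.07, -0.05, -0.19, -0.48], [0.6, 0.27, -0.37, 0.06, -0.05, -0.19, -0.48]]
[[0.6, 0.29, -0.35, 0.05, -0.05, -0.19, -0.48], [0.6, 0.31, -0.34, 0.05, -0.05, -0.19, -0.48], [0.6, 0.33, -0.32, 0.04, -0.05, -0.19, -0.48], [0.6, 0.35, -0.3, 0.03, -0.05, -0.19, -0.48], [0.6, 0.36, -0.28, 0.02, -0.05, -0.19, -0.48]]
[[0.6, 0.38, -0.26, 0.01, -0.05, -0.19, -0.48], [0.6, 0.39, -0.24, -0.0, -0.05, -0.19, -0.48], [0.6, 0.41, -0.21, -0.01, -0.05, -0.19, -0.48], [0.6, 0.42, -0.19, -0.02, -0.05, -0.19, -0.48], [0.6, 0.43, -0.17, -0.03, -0.05, -0.19, -0.48]]
```

Call:
drive_tool([
  [[0.6,0.03,-0.44,0.11,-0.05,-0.19,-0.48],[0.6,0.06,-0.44,0.11,-0.05,-0.19,-0.48],[0.6,0.09,-0.44,0.11,-0.05,-0.19,-0.48],[0.6,0.12,-0.43,0.1,-0.05,-0.19,-0.48],[0.6,0.14,-0.43,0.1,-0.05,-0.19,-0.48]],
])

```text
clock: 10.65
eef_pos: [0.591, -0.1235, 0.2276]
ee_rot: [[0.802, 0.594, 0.059], [0.596, -0.802, -0.028], [0.031, 0.058, -0.998]]
ft_force: [-0.4, 0.0, -2.6]
width: 0.68
grasp_force: 40.4
```

Call:
drive_tool([
  [[0.6,0.17,-0.42,0.09,-0.05,-0.19,-0.48],[0.6,0.19,-0.41,0.08,-0.05,-0.19,-0.48],[0.6,0.22,-0.4,0.08,-0.05,-0.19,-0.48],[0.6,0.24,-0.38,0.07,-0.05,-0.19,-0.48],[0.6,0.27,-0.37,0.06,-0.05,-0.19,-0.48]],
])

```text
clock: 11.15
eef_pos: [0.575, -0.0585, 0.2114]
ee_rot: [[0.604, 0.797, -0.0], [0.79, -0.599, -0.129], [-0.103, 0.078, -0.992]]
ft_force: [-0.3, 0.3, -1.6]
width: 0.679
grasp_force: 40.4
```

Call:
drive_tool([
  [[0.6,0.29,-0.35,0.05,-0.05,-0.19,-0.48],[0.6,0.31,-0.34,0.05,-0.05,-0.19,-0.48],[0.6,0.33,-0.32,0.04,-0.05,-0.19,-0.48],[0.6,0.35,-0.3,0.03,-0.05,-0.19,-0.48],[0.6,0.36,-0.28,0.02,-0.05,-0.19,-0.48]],
])

```text
clock: 11.65
eef_pos: [0.5592, 0.0065, 0.1946]
ee_rot: [[0.351, 0.936, -0.029], [0.906, -0.347, -0.241], [-0.235, 0.058, -0.97]]
ft_force: [0.2, -0.5, -3.3]
width: 0.676
grasp_force: 40.4
```

Call:
drive_tool([
  [[0.6,0.38,-0.26,0.01,-0.05,-0.19,-0.48],[0.6,0.39,-0.24,0,-0.05,-0.19,-0.48],[0.6,0.41,-0.21,-0.01,-0.05,-0.19,-0.48],[0.6,0.42,-0.19,-0.02,-0.05,-0.19,-0.48],[0.6,0.43,-0.17,-0.03,-0.05,-0.19,-0.48]],
])

```text
clock: 12.15
eef_pos: [0.5429, 0.0714, 0.1774]
ee_rot: [[0.067, 0.997, -0.023], [0.933, -0.071, -0.353], [-0.353, 0.002, -0.935]]
ft_force: [-0.3, -0.3, -2.6]
width: 0.68
grasp_force: 40.4
```

Run:
```python
from fk import *
st(); c=np.cos
s=ctrl.read_state(); p,R=pose(85,20,loc(-.005,-.07,.215),-1); print((s["eef_pos"]-p).round(4),np.degrees((Rn.from_matrix(R).inv()*Rn.from_matrix(s["ee_rot"])).as_rotvec()).round(2))
im=eyes.get_image("scene"); cv2.imwrite("pics/pre.png",cv2.resize(im["color"][60:300,220:540,::-1],None,fx=2,fy=2))
a=None
for f in (30,38,46,54,62,70,78,86):
    l=loc(-.005,-.07,max(.088+.085*c(np.radians(f)),.12)); print(f,l.round(3)); a=plan(*pose(85,f,l,-1),5,.6,start=a)
```

```text
12.15 [0.5429 0.0714 0.1774] [[0.067, 0.997, -0.023], [0.933, -0.071, -0.353], [-0.353, 0.002, -0.935]] [-0.3 -0.3 -2.6] 0.68 40.4 [ 12.5  26.4  94.2 -21.6  67.   26.5]
[-0.0016  0.0013 -0.0022] [-0.43 -0.7  -0.84]
30 [0.549 0.117 0.162]
[[0.6, 0.05, 0.02, 0.28, 0.01, -0.27, 0.03], [0.6, 0.06, 0.02, 0.28, 0.01, -0.27, 0.03], [0.6, 0.06, 0.02, 0.28, 0.01, -0.27, 0.03], [0.6, 0.07, 0.02, 0.27, 0.01, -0.27, 0.03], [0.6, 0.08, 0.02, 0.27, 0.01, -0.27, 0.03]]
38 [0.549 0.117 0.155]
[[0.6, -0.02, -0.0, 0.01, 0.0, -0.23, -0.0], [0.6, -0.02, -0.0, 0.01, 0.0, -0.23, -0.0], [0.6, -0.02, -0.0, 0.01, 0.0, -0.23, -0.0], [0.6, -0.02, -0.0, 0.01, 0.0, -0.23, -0.0], [0.6, -0.02, -0.0, 0.01, 0.0, -0.23, -0.0]]
46 [0.549 0.117 0.147]
[[0.6, -0.01, -0.0, 0.01, -0.0, -0.23, 0.0], [0.6, -0.01, -0.0, 0.01, -0.0, -0.23, 0.0], [0.6, -0.01, -0.0, 0.01, -0.0, -0.23, 0.0], [0.6, -0.01, -0.0, 0.01, -0.0, -0.23, 0.0], [0.6, -0.01, -0.0, 0.01, -0.0, -0.23, 0.0]]
54 [0.549 0.117 0.138]
[[0.6, -0.0, 0.0, 0.01, -0.0, -0.23, -0.0], [0.6, 0.0, 0.0, 0.01, -0.0, -0.23, -0.0], [0.6, 0.0, 0.0, 0.01, -0.0, -0.23, -0.0], [0
[... 342 characters left out ...]
]
[[0.6, 0.0, 0.0, -0.01, -0.0, -0.23, 0.0], [0.6, 0.0, 0.0, -0.01, -0.0, -0.23, 0.0], [0.6, 0.0, 0.0, -0.01, -0.0, -0.23, 0.0], [0.6, 0.0, 0.0, -0.01, -0.0, -0.23, 0.0], [0.6, 0.0, 0.0, -0.01, -0.0, -0.23, 0.0]]
78 [0.549 0.117 0.12 ]
[[0.6, -0.04, -0.0, -0.03, 0.0, -0.23, -0.0], [0.6, -0.04, -0.0, -0.03, 0.0, -0.23, -0.0], [0.6, -0.05, -0.0, -0.03, 0.0, -0.23, -0.0], [0.6, -0.05, -0.0, -0.03, 0.0, -0.23, -0.0], [0.6, -0.05, -0.0, -0.03, 0.0, -0.23, -0.0]]
86 [0.549 0.117 0.12 ]
[[0.6, -0.04, 0.0, -0.03, 0.0, -0.23, 0.0], [0.6, -0.04, 0.0, -0.03, 0.0, -0.23, 0.0], [0.6, -0.05, 0.0, -0.03, 0.0, -0.23, 0.0], [0.6, -0.05, 0.0, -0.03, 0.0, -0.23, 0.0], [0.6, -0.05, 0.0, -0.03, 0.0, -0.23, 0.0]]
```

View pics/pre.png

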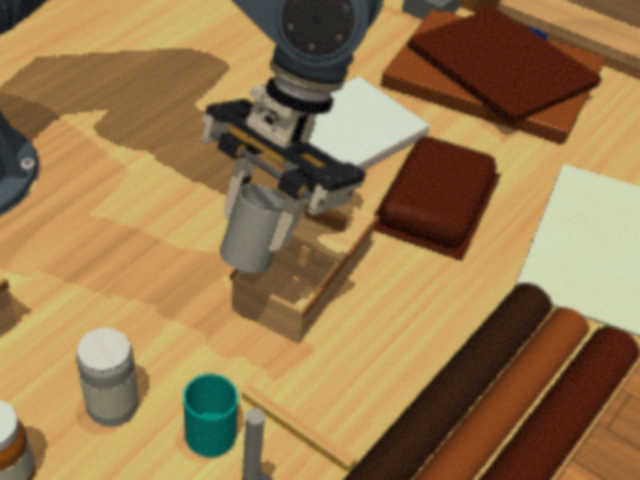

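The cup hangs straight in the gripper at (258,230) with a 20° tilt, mouth over the open well at (300,270). Next is a slow tilt.

Call:
drive_tool([
  [[0.6,0.05,0.02,0.28,0.01,-0.27,0.03],[0.6,0.06,0.02,0.28,0.01,-0.27,0.03],[0.6,0.06,0.02,0.28,0.01,-0.27,0.03],[0.6,0.07,0.02,0.27,0.01,-0.27,0.03],[0.6,0.08,0.02,0.27,0.01,-0.27,0.03]],
])

```text
clock: 12.7
eef_pos: [0.5457, 0.062, 0.1356]
ee_rot: [[0.083, 0.996, -0.042], [0.862, -0.093, -0.498], [-0.5, 0.005, -0.866]]
ft_force: [-0.3, 0.2, -3.1]
width: 0.678
grasp_force: 40.4
```

Call:
drive_tool([
  [[0.6,-0.02,0,0.01,0,-0.23,0],[0.6,-0.02,0,0.01,0,-0.23,0],[0.6,-0.02,0,0.01,0,-0.23,0],[0.6,-0.02,0,0.01,0,-0.23,0],[0.6,-0.02,0,0.01,0,-0.23,0]],
])

```text
clock: 13.2
eef_pos: [0.5454, 0.0582, 0.1365]
ee_rot: [[0.078, 0.995, -0.054], [0.785, -0.095, -0.612], [-0.614, 0.005, -0.789]]
ft_force: [0.5, 0.9, -2.7]
width: 0.677
grasp_force: 40.5
```

Call:
drive_tool([
  [[0.6,-0.01,0,0.01,0,-0.2,0],[0.6,-0.01,0,0.01,0,-0.2,0],[0.6,-0.01,0,0.01,0,-0.2,0],[0.6,-0.01,0,0.01,0,-0.2,0],[0.6,-0.01,0,0.01,0,-0.2,0]],
])

```text
clock: 13.7
eef_pos: [0.5451, 0.0561, 0.136]
ee_rot: [[0.071, 0.995, -0.063], [0.706, -0.095, -0.702], [-0.704, 0.005, -0.71]]
ft_force: [-0.0, 1.2, -3.9]
width: 0.679
grasp_force: 40.5
```

Call:
drive_tool([
  [[0.6,0,0,0.01,0,-0.2,0],[0.6,0,0,0.01,0,-0.2,0],[0.6,0,0,0.01,0,-0.2,0],[0.6,0,0,0.01,0,-0.2,0],[0.6,0,0,0.01,0,-0.2,0]],
])

```text
clock: 14.2
eef_pos: [0.545, 0.055, 0.135]
ee_rot: [[0.063, 0.995, -0.072], [0.617, -0.095, -0.781], [-0.784, 0.005, -0.62]]
ft_force: [1.0, 0.2, -2.8]
width: 0.677
grasp_force: 40.5
```

```bash
cat >> fk.py <<'E'
def tilt(psi=85):
    s=ctrl.read_state(); m=-s["ee_rot"][:,2]; G=s["eef_pos"]+.0188*m; phi=np.degrees(np.arccos(m[2])); h=np.array([np.cos(np.radians(psi)),np.sin(np.radians(psi)),0])
    u=np.cos(np.radians(phi))*h-np.sin(np.radians(phi))*np.array([0,0,1]); lip=G+.0305*m+.032*u
    print("phi",phi.round(1),"az",np.degrees(np.arctan2(m[1],m[0])).round(1),"lip local",((lip-TC)@TX).round(4),((lip-TC)@TY).round(4),lip[2].round(4)); st()
E
python3 - <<'E'
from fk import *
tilt()
c=np.cos; a=None
for f in (58,66,74,82,90):
    l=loc(-.005,-.07,max(.088+.085*c(np.radians(f)),.12)); a=plan(*pose(85,f,l,-1),5,.6,start=a)
E
```

```text
phi 51.7 az 84.8 lip local -0.0039 -0.0737 0.1405
14.2 [0.545 0.055 0.135] [[0.063, 0.995, -0.072], [0.617, -0.095, -0.781], [-0.784, 0.005, -0.62]] [ 1.   0.2 -2.8] 0.677 40.5 [ 21.4  41.3  89.7 -45.1  81.9  47.4]
[[0.6, 0.02, -0.01, -0.01, -0.01, -0.18, -0.01], [0.6, 0.02, -0.01, -0.01, -0.01, -0.18, -0.01], [0.6, 0.02, -0.01, -0.01, -0.01, -0.18, -0.01], [0.6, 0.02, -0.01, -0.01, -0.01, -0.18, -0.01], [0.6, 0.02, -0.01, -0.01, -0.01, -0.18, -0.01]]
[[0.6, 0.02, -0.0, 0.0, -0.0, -0.23, 0.0], [0.6, 0.02, -0.0, 0.0, -0.0, -0.23, 0.0], [0.6, 0.02, -0.0, 0.0, -0.0, -0.23, 0.0], [0.6, 0.02, -0.0, 0.0, -0.0, -0.23, 0.0], [0.6, 0.02, -0.0, 0.0, -0.0, -0.23, 0.0]]
[[0.6, -0.03, 0.0, -0.03, 0.0, -0.23, -0.0], [0.6, -0.03, 0.0, -0.03, 0.0, -0.23, -0.0], [0.6, -0.03, 0.0, -0.02, 0.0, -0.23, -0.0], [0.6, -0.03, 0.0, -0.02, 0.0, -0.23, -0.0], [0.6, -0.03, 0.0, -0.02, 0.0, -0.23, -0.0]]
[[0.6, -0.04, -0.0, -0.03, 0.0, -0.23, 0.0], [0.6, -0.04, -0.0, -0.03, 0.0, -0.23, 0.0], [0.6, -0.05, -0.0, -0.03, 0.0, -0.23, 0.0], [0.6, -0.05, -0.0, -0.03, 0.0, -0.23, 0.0], [0.6, -0.05, -0.0, -0.03, 0.0, -0.23, 0.0]]
[[0.6, -0.04, 0.0, -0.03, 0.0, -0.23, -0.0], [0.6, -0.04, 0.0, -0.03, 0.0, -0.23, -0.0], [0.6, -0.05, 0.0, -0.03, 0.0, -0.23, -0.0], [0.6, -0.05, 0.0, -0.03, 0.0, -0.23, -0.0], [0.6, -0.05, 0.0, -0.03, 0.0, -0.23, -0.0]]
```

Call:
drive_tool([
  [[0.6,0.02,-0.01,-0.01,-0.01,-0.18,0],[0.6,0.02,-0.01,-0.01,-0.01,-0.18,0],[0.6,0.02,-0.01,-0.01,0,-0.18,0],[0.6,0.02,-0.01,-0.01,0,-0.18,0],[0.6,0.02,-0.01,-0.01,0,-0.18,0]],
])

```text
clock: 14.7
eef_pos: [0.5438, 0.0582, 0.1334]
ee_rot: [[0.055, 0.996, -0.075], [0.53, -0.093, -0.843], [-0.846, 0.006, -0.532]]
ft_force: [-0.5, -0.3, -2.5]
width: 0.678
grasp_force: 40.5
```

Call:
drive_tool([
  [[0.6,0.02,0,0,0,-0.18,0],[0.6,0.02,0,0,0,-0.18,0],[0.6,0.02,0,0,0,-0.18,0],[0.6,0.02,0,0,0,-0.18,0],[0.6,0.02,0,0,0,-0.18,0]],
])

```text
clock: 15.2
eef_pos: [0.544, 0.0596, 0.1308]
ee_rot: [[0.046, 0.996, -0.081], [0.436, -0.093, -0.895], [-0.899, 0.006, -0.438]]
ft_force: [-0.2, -0.2, -2.1]
width: 0.681
grasp_force: 40.5
```

Call:
drive_tool([
  [[0.6,-0.01,0,-0.01,0,-0.15,0],[0.6,-0.02,0,-0.02,0,-0.15,0],[0.6,-0.03,0,-0.02,0,-0.15,0],[0.6,-0.03,0,-0.02,0,-0.15,0],[0.6,-0.03,0,-0.02,0,-0.15,0]],
])

```text
clock: 15.7
eef_pos: [0.5441, 0.0606, 0.1354]
ee_rot: [[0.039, 0.996, -0.085], [0.354, -0.093, -0.931], [-0.935, 0.006, -0.356]]
ft_force: [-0.6, 0.2, -2.1]
width: 0.68
grasp_force: 40.5
```

Run:
```python
from fk import *
tilt()
im=eyes.get_image("scene"); A=cv2.resize(im["color"][130:250,300:430,::-1],None,fx=3,fy=3)
im=eyes.get_image("side"); B=cv2.resize(im["color"][130:250,250:380,::-1],None,fx=3,fy=3); cv2.imwrite("pics/pour1.png",np.hstack([A,B]))
```

```text
phi 69.2 az 84.8 lip local -0.0042 -0.0691 0.1231
15.7 [0.5441 0.0606 0.1354] [[0.039, 0.996, -0.085], [0.354, -0.093, -0.931], [-0.935, 0.006, -0.356]] [-0.6  0.2 -2.1] 0.68 40.5 [ 25.2  49.6  85.8 -53.9  94.5  53. ]
```

View pics/pour1.png

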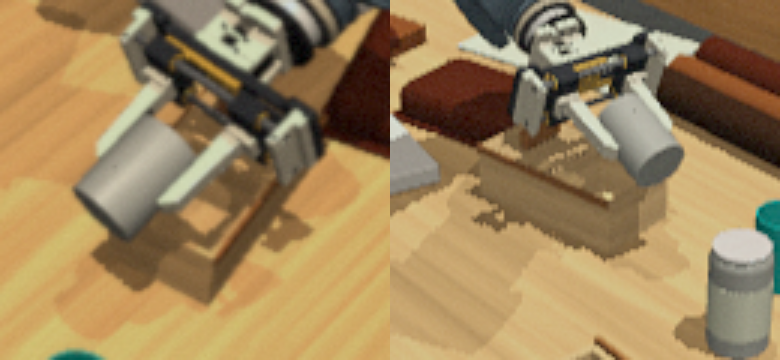

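The cup is tilted about 69° over the well, with the body clear of the strip and no ball visible outside. I continue slowly.

Call:
drive_tool([
  [[0.6,-0.03,0,-0.02,0,-0.16,0],[0.6,-0.03,0,-0.02,0,-0.16,0],[0.6,-0.03,0,-0.02,0,-0.16,0],[0.6,-0.03,0,-0.02,0,-0.16,0],[0.6,-0.03,0,-0.02,0,-0.16,0]],
])

```text
clock: 16.3
eef_pos: [0.5441, 0.062, 0.1405]
ee_rot: [[0.031, 0.996, -0.088], [0.263, -0.093, -0.96], [-0.964, 0.006, -0.264]]
ft_force: [-0.3, -0.3, -2.5]
width: 0.677
grasp_force: 40.5
```

Call:
drive_tool([
  [[0.6,-0.03,0,-0.02,0,-0.16,0],[0.6,-0.03,0,-0.02,0,-0.16,0],[0.6,-0.03,0,-0.02,0,-0.16,0],[0.6,-0.03,0,-0.02,0,-0.16,0],[0.6,-0.03,0,-0.02,0,-0.16,0]],
])

```text
clock: 16.8
eef_pos: [0.5443, 0.0639, 0.1456]
ee_rot: [[0.022, 0.996, -0.091], [0.169, -0.093, -0.981], [-0.985, 0.006, -0.171]]
ft_force: [0.4, -0.4, -2.1]
width: 0.68
grasp_force: 40.5
```

Call:
drive_tool([
  [[0.6,-0.03,0,-0.02,0,-0.16,0],[0.6,-0.03,0,-0.02,0,-0.16,0],[0.6,-0.03,0,-0.02,0,-0.16,0],[0.6,-0.03,0,-0.02,0,-0.16,0],[0.6,-0.03,0,-0.02,0,-0.16,0]],
])

```text
clock: 17.3
eef_pos: [0.5445, 0.0663, 0.1505]
ee_rot: [[0.013, 0.996, -0.092], [0.075, -0.093, -0.993], [-0.997, 0.006, -0.075]]
ft_force: [-1.4, 0.7, -2.7]
width: 0.678
grasp_force: 40.5
```

Run:
```python
from fk import *
tilt(); a=None
for f,z in ((92,.132),(98,.142),(104,.15)): a=plan(*pose(85,f,loc(-.005,-.068,z),-1),5,.6,start=a)
im=eyes.get_image("scene"); A=cv2.resize(im["color"][130:250,300:430,::-1],None,fx=3,fy=3)
im=eyes.get_image("side"); B=cv2.resize(im["color"][130:250,250:380,::-1],None,fx=3,fy=3); cv2.imwrite("pics/pour2.png",np.hstack([A,B]))
```

```text
phi 85.7 az 84.7 lip local -0.0042 -0.0693 0.1223
17.3 [0.5445 0.0663 0.1505] [[0.013, 0.996, -0.092], [0.075, -0.093, -0.993], [-0.997, 0.006, -0.075]] [-1.4  0.7 -2.7] 0.678 40.5 [ 26.9  56.4  82.5 -61.9 107.   54.8]
[[0.6, -0.1, -0.0, -0.04, -0.01, -0.18, -0.01], [0.6, -0.1, -0.0, -0.04, -0.01, -0.18, -0.01], [0.6, -0.1, -0.0, -0.03, -0.01, -0.18, -0.01], [0.6, -0.1, -0.0, -0.03, -0.01, -0.18, -0.01], [0.6, -0.1, -0.0, -0.03, -0.01, -0.18, -0.01]]
[[0.6, -0.1, -0.0, -0.02, 0.0, -0.17, 0.0], [0.6, -0.1, -0.0, -0.02, 0.0, -0.17, 0.0], [0.6, -0.1, -0.0, -0.02, 0.0, -0.17, 0.0], [0.6, -0.1, -0.0, -0.02, 0.0, -0.17, 0.0], [0.6, -0.1, -0.0, -0.01, 0.0, -0.17, 0.0]]
[[0.6, -0.09, -0.0, -0.02, -0.0, -0.17, -0.0], [0.6, -0.09, -0.0, -0.01, -0.0, -0.17, -0.0], [0.6, -0.09, -0.0, -0.01, -0.0, -0.17, -0.0], [0.6, -0.09, -0.0, -0.01, -0.0, -0.17, -0.0], [0.6, -0.09, -0.0, -0.01, -0.0, -0.17, -0.0]]
```

Call:
drive_tool([
  [[0.6,-0.1,0,-0.04,0,-0.15,0],[0.6,-0.1,0,-0.04,0,-0.15,0],[0.6,-0.1,0,-0.03,0,-0.15,0],[0.6,-0.1,0,-0.03,0,-0.15,0],[0.6,-0.1,0,-0.03,0,-0.15,0]],
])

```text
clock: 17.9
eef_pos: [0.5448, 0.0708, 0.1659]
ee_rot: [[0.005, 0.996, -0.093], [-0.015, -0.093, -0.996], [-1.0, 0.006, 0.014]]
ft_force: [0.1, -0.9, -2.1]
width: 0.677
grasp_force: 40.5
```

Call:
drive_tool([
  [[0.6,-0.1,0,-0.02,0,-0.15,0],[0.6,-0.1,0,-0.02,0,-0.15,0],[0.6,-0.1,0,-0.02,0,-0.15,0],[0.6,-0.1,0,-0.02,0,-0.15,0],[0.6,-0.1,0,-0.01,0,-0.15,0]],
])

```text
clock: 18.4
eef_pos: [0.545, 0.0743, 0.1807]
ee_rot: [[-0.003, 0.996, -0.093], [-0.104, -0.093, -0.99], [-0.995, 0.006, 0.104]]
ft_force: [-0.3, -0.1, -2.4]
width: 0.677
grasp_force: 40.5
```

Call:
drive_tool([
  [[0.6,-0.09,0,-0.02,0,-0.17,0],[0.6,-0.09,0,-0.01,0,-0.17,0],[0.6,-0.09,0,-0.01,0,-0.17,0],[0.6,-0.09,0,-0.01,0,-0.17,0],[0.6,0,0,0,0,0,0]],
])

```text
clock: 18.9
eef_pos: [0.5452, 0.0771, 0.1909]
ee_rot: [[-0.011, 0.996, -0.093], [-0.184, -0.093, -0.978], [-0.983, 0.006, 0.185]]
ft_force: [-1.0, 0.3, -1.8]
width: 0.679
grasp_force: 40.5
```

Run:
```python
from fk import *
tilt(); 
a=plan(*pose(85,107,loc(-.005,-.068,.152),-1),5,.6)
im=eyes.get_image("scene"); A=cv2.resize(im["color"][130:250,300:430,::-1],None,fx=3,fy=3)
im=eyes.get_image("side"); B=cv2.resize(im["color"][130:250,250:380,::-1],None,fx=3,fy=3); cv2.imwrite("pics/pour3.png",np.hstack([A,B]))
```

```text
phi 100.6 az 84.6 lip local -0.004 -0.0675 0.1504
18.9 [0.5452 0.0771 0.1909] [[-0.011, 0.996, -0.093], [-0.184, -0.093, -0.978], [-0.983, 0.006, 0.185]] [-1.   0.3 -1.8] 0.679 40.5 [ 27.4  59.8  80.9 -70.4 118.7  52.9]
[[0.6, -0.04, -0.0, -0.02, -0.01, -0.18, -0.01], [0.6, -0.05, -0.0, -0.02, -0.01, -0.18, -0.01], [0.6, -0.05, -0.0, -0.02, -0.01, -0.18, -0.01], [0.6, -0.05, -0.0, -0.02, -0.01, -0.18, -0.01], [0.6, -0.05, -0.0, -0.02, -0.01, -0.18, -0.01]]
```

View pics/pour3.png

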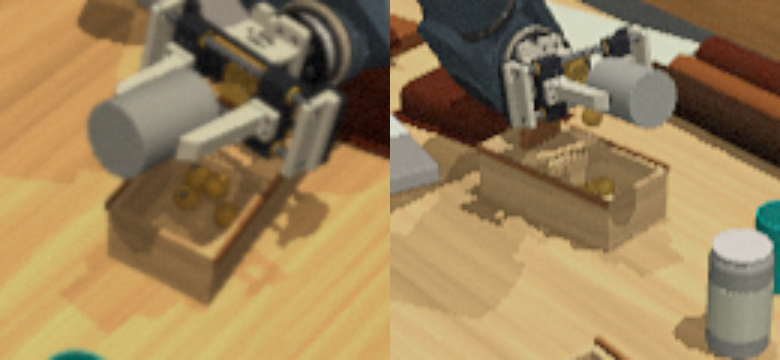

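Four or five balls lie in the well ((200,190) left, (600,185) right). Some others show in the gap between the rim and the gripper body ((235,90) left, (578,68) and (590,115) right). I pause and look again.

Call:
drive_tool([
  [[0.6,0,0,0,0,0,0],[0.6,0,0,0,0,0,0],[0.6,0,0,0,0,0,0],[0.6,0,0,0,0,0,0],[0.6,0,0,0,0,0,0]],
])

```text
clock: 19.5
eef_pos: [0.5452, 0.0771, 0.191]
ee_rot: [[-0.011, 0.996, -0.093], [-0.183, -0.093, -0.979], [-0.983, 0.006, 0.183]]
ft_force: [0.9, -0.3, -1.2]
width: 0.682
grasp_force: 40.4
```

Run:
```python
from fk import *
im=eyes.get_image("scene"); A=cv2.resize(im["color"][130:230,325:425,::-1],None,fx=4,fy=4)
im=eyes.get_image("side"); B=cv2.resize(im["color"][130:230,280:380,::-1],None,fx=4,fy=4)
w=eyes.get_image("wrist"); Cw=cv2.resize(w["color"][:,:,::-1],(320,200)); Cw=np.vstack([Cw,np.zeros((200,320,3),np.uint8)])[:, :]
cv2.imwrite("pics/pour4.png",np.vstack([np.hstack([A,B]),np.hstack([Cw[:200],np.zeros((200,480,3),np.uint8)])]))
```

```text
(no output)
```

View pics/pour4.png

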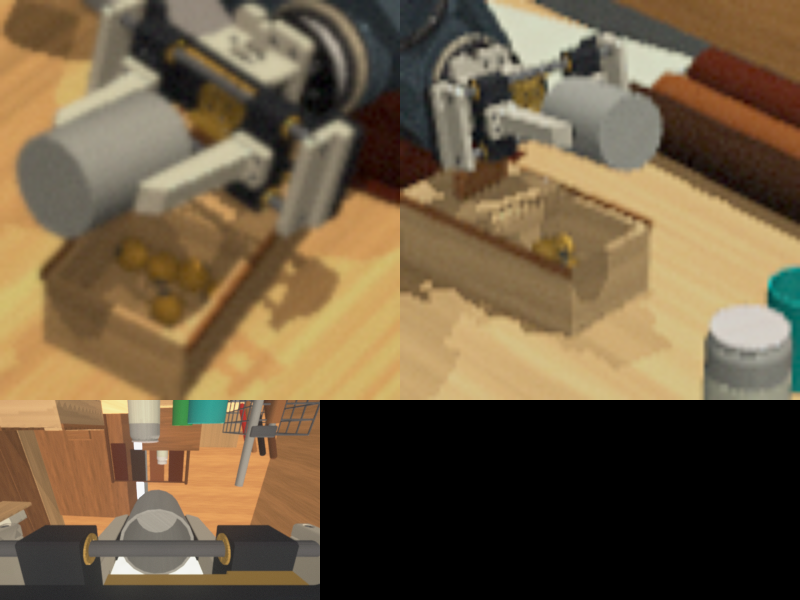

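```bash
cat >> fk.py <<'E'
def gold(n,im=None,box=.05):
    s=ctrl.read_state(); im=im or eyes.get_image(n); W=pts(im); hsv=cv2.cvtColor(im["color"],cv2.COLOR_RGB2HSV)
    m=(hsv[...,0]>14)&(hsv[...,0]<27)&(hsv[...,1]>150)&(hsv[...,2]>40)
    L=(W-s["eef_pos"])@s["ee_rot"]; k=m&(np.abs(L[...,0])<.06)&(np.abs(L[...,1])<box)&(L[...,2]<-.03)&(L[...,2]>-.12)
    print(n,"gap px",k.sum()); c,lab,stt,ce=cv2.connectedComponentsWithStats(k.astype(np.uint8))
    for i in range(1,c):
        if stt[i,4]>5: q=L[lab==i]; print("  tool",stt[i,4],ce[i].round(),np.nanmedian(q,0).round(3),np.nanmin(q,0).round(3),np.nanmax(q,0).round(3),np.median(im["color"][lab==i],0))
    V=W-TC; lx,ly=V@TX,V@TY; k=m&(abs(lx)<.05)&(ly<.003)&(ly>-.105)&(W[...,2]<.065)&(W[...,2]>.008)
    c,lab,stt,ce=cv2.connectedComponentsWithStats(k.astype(np.uint8)); print(n,"well px",k.sum(),[(stt[i,4],ce[i].round().tolist(),[round(float(np.median(a[lab==i])),3) for a in (lx,ly,W[...,2])]) for i in range(1,c) if stt[i,4]>5], "color",np.median(im["color"][k],0))
    k=m&(W[...,2]>.008)&(W[...,2]<.03)&(W[...,1]>-.1)&(W[...,1]<.45)&(W[...,0]>.25)&((abs(lx)>.058)|(abs(ly-0)>.108)); print("elsewhere",k.sum())
E
python3 - <<'E'
from fk import *
gold("scene"); gold("side")
print(0); gold("scene",dict(np.load("scene0.npz")))
E
```

```text
scene gap px 135
  tool 17 [379. 146.] [-0.024 -0.012 -0.115] [-0.026 -0.036 -0.118] [-0.022  0.01  -0.111] [139. 105.  49.]
  tool 113 [379. 158.] [ 0.003 -0.004 -0.112] [-0.013 -0.023 -0.119] [ 0.021  0.016 -0.107] [90. 68. 29.]
scene well px 241 [(np.int32(186), [366.0, 196.0], [-0.006, -0.019, 0.028]), (np.int32(55), [366.0, 207.0], [0.013, -0.05, 0.026])] color [106.  76.  30.]
elsewhere 106
side gap px 34
  tool 29 [312. 153.] [-0.004 -0.003 -0.11 ] [-0.014 -0.016 -0.119] [ 0.005  0.017 -0.105] [119.  93.  41.]
side well px 38 [(np.int32(38), [318.0, 191.0], [0.013, -0.023, 0.029])] color [133.5 102.   45. ]
elsewhere 282
0
scene gap px 0
scene well px 1 [] color [110.  81.  45.]
elsewhere 100
```

Two balls seem lodged in the recess of the gripper body (tool z about -0.11), because the body slopes down at φ = 100°. Tilting back below 90° should roll them out through the gap into the well.

Run:
```python
from fk import *
a=None
for f in (95,90,85,80): a=plan(*pose(85,f,loc(-.005,-.07,.14),-1),5,.6,start=a)
```

```text
[[0.6, 0.1, -0.0, 0.02, -0.01, 0.16, -0.01], [0.6, 0.1, -0.0, 0.03, -0.01, 0.16, -0.01], [0.6, 0.1, -0.0, 0.03, -0.01, 0.16, -0.01], [0.6, 0.1, -0.0, 0.03, -0.01, 0.16, -0.01], [0.6, 0.1, -0.0, 0.03, -0.01, 0.16, -0.01]]
[[0.6, 0.03, 0.0, 0.02, 0.0, 0.15, 0.0], [0.6, 0.03, 0.0, 0.02, 0.0, 0.15, 0.0], [0.6, 0.03, 0.0, 0.02, 0.0, 0.15, 0.0], [0.6, 0.03, 0.0, 0.02, 0.0, 0.15, 0.0], [0.6, 0.03, 0.0, 0.02, 0.0, 0.15, 0.0]]
[[0.6, 0.03, 0.0, 0.02, -0.0, 0.15, 0.0], [0.6, 0.03, 0.0, 0.02, -0.0, 0.15, 0.0], [0.6, 0.03, 0.0, 0.02, -0.0, 0.15, 0.0], [0.6, 0.03, 0.0, 0.02, -0.0, 0.15, 0.0], [0.6, 0.03, 0.0, 0.02, -0.0, 0.15, 0.0]]
[[0.6, 0.03, -0.0, 0.02, 0.0, 0.15, 0.0], [0.6, 0.03, -0.0, 0.02, 0.0, 0.15, 0.0], [0.6, 0.03, -0.0, 0.02, 0.0, 0.15, 0.0], [0.6, 0.03, -0.0, 0.02, 0.0, 0.15, 0.0], [0.6, 0.03, -0.0, 0.02, 0.0, 0.15, 0.0]]
```

Call:
drive_tool([
  [[0.6,0.1,0,0.02,0,0.16,0],[0.6,0.1,0,0.03,0,0.16,0],[0.6,0.1,0,0.03,0,0.16,0],[0.6,0.1,0,0.03,0,0.16,0],[0.6,0.1,0,0.03,0,0.16,0]],
])

```text
clock: 20.25
eef_pos: [0.5447, 0.0706, 0.1765]
ee_rot: [[-0.002, 0.996, -0.093], [-0.087, -0.093, -0.992], [-0.996, 0.006, 0.087]]
ft_force: [-0.1, -0.3, -1.9]
width: 0.677
grasp_force: 40.4
```

Call:
drive_tool([
  [[0.6,0.03,0,0.02,0,0.15,0],[0.6,0.03,0,0.02,0,0.15,0],[0.6,0.03,0,0.02,0,0.15,0],[0.6,0.03,0,0.02,0,0.15,0],[0.6,0.03,0,0.02,0,0.15,0]],
])

```text
clock: 20.75
eef_pos: [0.5444, 0.0675, 0.1724]
ee_rot: [[0.007, 0.996, -0.093], [0.003, -0.093, -0.996], [-1.0, 0.006, -0.003]]
ft_force: [0.5, -0.4, -1.4]
width: 0.675
grasp_force: 40.4
```

Call:
drive_tool([
  [[0.6,0.02,0,0.01,0,0.1,0],[0.6,0.02,0,0.01,0,0.1,0],[0.6,0.02,0,0.01,0,0.1,0],[0.6,0.02,0,0.01,0,0.1,0],[0.6,0.02,0,0.01,0,0.1,0]],
])

```text
clock: 21.25
eef_pos: [0.5443, 0.0661, 0.1693]
ee_rot: [[0.012, 0.996, -0.093], [0.062, -0.093, -0.994], [-0.998, 0.006, -0.062]]
ft_force: [1.0, -0.1, -1.7]
width: 0.679
grasp_force: 40.4
```

Run:
```python
from fk import *
tilt(); gold("scene"); gold("side")
```

```text
phi 86.4 az 84.7 lip local -0.0045 -0.0698 0.1404
21.25 [0.5443 0.0661 0.1693] [[0.012, 0.996, -0.093], [0.062, -0.093, -0.994], [-0.998, 0.006, -0.062]] [ 1.  -0.1 -1.7] 0.679 40.4 [ 26.9  55.   82.8 -62.6 108.2  53.6]
scene gap px 142
  tool 71 [375. 148.] [-0.023 -0.013 -0.113] [-0.034 -0.039 -0.119] [-0.019  0.021 -0.098] [155. 116.  45.]
  tool 65 [376. 159.] [ 0.011 -0.005 -0.112] [-0.002 -0.027 -0.119] [ 0.022  0.013 -0.109] [85. 65. 26.]
scene well px 225 [(np.int32(172), [367.0, 197.0], [-0.003, -0.02, 0.027]), (np.int32(51), [366.0, 207.0], [0.013, -0.051, 0.026])] color [112.  80.  32.]
elsewhere 89
side gap px 52
  tool 47 [314. 154.] [ 0.002  0.002 -0.11 ] [-0.014 -0.018 -0.117] [ 0.02   0.021 -0.104] [122.  98.  44.]
side well px 39 [(np.int32(38), [318.0, 191.0], [0.013, -0.022, 0.029])] color [162. 125.  56.]
elsewhere 276
```

Call:
drive_tool([
  [[0.6,0.03,0,0.02,0,0.15,0],[0.6,0.03,0,0.02,0,0.15,0],[0.6,0.03,0,0.02,0,0.15,0],[0.6,0.03,0,0.02,0,0.15,0],[0.6,0.03,0,0.02,0,0.15,0]],
])

```text
clock: 21.85
eef_pos: [0.5441, 0.0635, 0.1646]
ee_rot: [[0.02, 0.996, -0.091], [0.151, -0.093, -0.984], [-0.988, 0.006, -0.153]]
ft_force: [0.4, -0.9, -0.9]
width: 0.678
grasp_force: 40.4
```

Call:
drive_tool([
  [[0.6,0.03,0,0.02,0,0.18,0],[0.6,0.03,0,0.02,0,0.18,0],[0.6,0.03,0,0.02,0,0.18,0],[0.6,0.02,0,0.01,0,0.1,0],[0.6,0,0,0,0,0,0]],
])

```text
clock: 22.35
eef_pos: [0.5441, 0.062, 0.1612]
ee_rot: [[0.028, 0.996, -0.089], [0.226, -0.093, -0.97], [-0.974, 0.007, -0.227]]
ft_force: [0.6, -0.2, -0.7]
width: 0.677
grasp_force: 40.4
```

Run:
```python
from fk import *
tilt(); gold("scene"); gold("side")
A=cv2.resize(eyes.get_image("scene")["color"][125:225,325:425,::-1],None,fx=4,fy=4)
B=cv2.resize(eyes.get_image("side")["color"][115:215,275:375,::-1],None,fx=4,fy=4)
w=cv2.resize(eyes.get_image("wrist")["color"][100:400,200:600,::-1],None,fx=.6,fy=.6); w=np.hstack([w,np.zeros((180,560,3),np.uint8)])
cv2.imwrite("pics/p5.png",np.vstack([np.hstack([A,B]),w]))
```

```text
phi 76.9 az 84.7 lip local -0.0045 -0.0698 0.1412
22.35 [0.5441 0.062  0.1612] [[0.028, 0.996, -0.089], [0.226, -0.093, -0.97], [-0.974, 0.007, -0.227]] [ 0.6 -0.2 -0.7] 0.677 40.4 [ 26.2  51.   84.5 -57.9 101.2  52.8]
scene gap px 116
  tool 84 [373. 147.] [-0.022 -0.01  -0.113] [-0.034 -0.041 -0.12 ] [-0.007  0.02  -0.102] [153.5 114.5  46. ]
  tool 23 [374. 157.] [ 0.014 -0.008 -0.111] [ 0.006 -0.024 -0.116] [ 0.02   0.005 -0.11 ] [77. 59. 26.]
  tool 7 [362. 157.] [ 0.02  -0.035 -0.095] [ 0.013 -0.036 -0.101] [ 0.023 -0.032 -0.092] [79. 59. 29.]
scene well px 206 [(np.int32(153), [368.0, 197.0], [-0.001, -0.02, 0.028]), (np.int32(51), [366.0, 207.0], [0.013, -0.051, 0.025])] color [122.5  88.   36. ]
elsewhere 114
side gap px 52
  tool 44 [316. 153.] [ 0.011  0.005 -0.11 ] [-0.01  -0.016 -0.117] [ 0.023  0.031 -0.106] [112.5  88.5  40. ]
side well px 41 [(np.int32(41), [318.0, 191.0], [0.013, -0.024, 0.03])] color [166. 130.  60.]
elsewhere 278
```

View pics/p5.png

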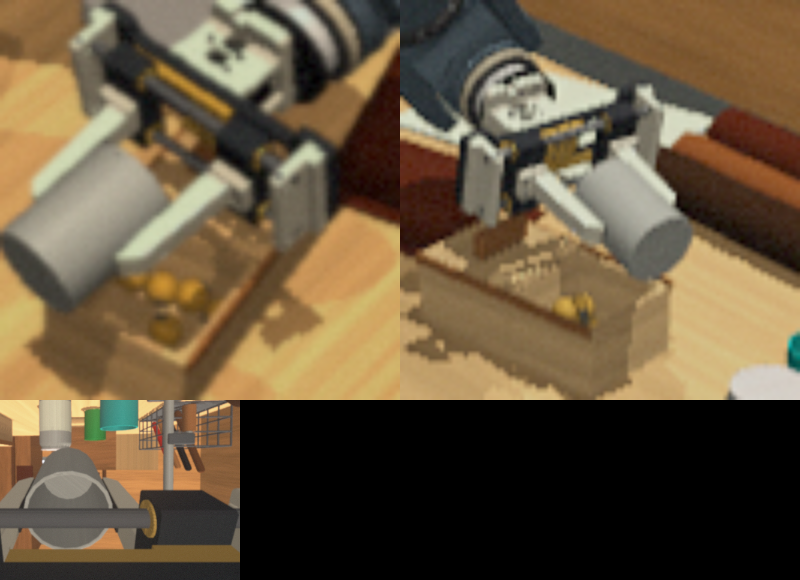

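The gold seen in the gripper is its own brass plate, a flat face in the same tool-frame place at every tilt. In the wrist view the cup interior looks empty, and balls are visible in the well. I'll bring the cup upright, move it clear and count the balls.

Run:
```python
from fk import *
W=pts(dict(np.load("scene0.npz"))).reshape(-1,3)
for cx,cy in ((.5,0),(.48,0),(.46,.02)):
    k=(abs(W[:,0]-cx)<.11)&(abs(W[:,1]-cy)<.055)&(W[:,2]>.008); print(cx,cy,k.sum(),W[k].min(0) if k.any() else '',W[k].max(0) if k.any() else '',((abs(W[:,0]-cx)<.11)&(abs(W[:,1]-cy)<.055)).sum())
a=plan(*pose(85,40,loc(-.01,-.10,.24),-1),9,.6)
a=plan([.50,0,.24],down(-5),9,.6,start=a)
```

```text
0.5 0 8 [ 0.41306385 -0.02008098  0.0080942 ] [0.60986287 0.04353231 0.01686052] 2385
0.48 0 1 [0.41306385 0.04353231 0.0080942 ] [0.41306385 0.04353231 0.0080942 ] 2426
0.46 0.02 1 [0.41306385 0.04353231 0.0080942 ] [0.41306385 0.04353231 0.0080942 ] 2515
[[0.6, -0.25, 0.01, 0.06, -0.0, 0.6, -0.01], [0.6, -0.25, 0.01, 0.04, -0.0, 0.6, -0.01], [0.6, -0.26, 0.01, 0.03, -0.0, 0.6, -0.01], [0.6, -0.26, 0.01, 0.01, -0.0, 0.6, -0.01], [0.6, -0.26, 0.01, -0.01, -0.0, 0.6, -0.01]]
[[0.6, -0.26, 0.01, -0.03, -0.0, 0.6, -0.01], [0.6, -0.25, 0.01, -0.05, -0.0, 0.6, -0.01], [0.6, -0.25, 0.01, -0.07, -0.0, 0.6, -0.01], [0.6, -0.24, 0.01, -0.08, -0.0, 0.6, -0.01]]
[[0.6, -0.14, -0.15, 0.03, 0.0, 0.65, 0.0], [0.6, -0.14, -0.15, 0.02, 0.0, 0.65, 0.0], [0.6, -0.14, -0.15, 0.01, 0.0, 0.65, 0.0], [0.6, -0.14, -0.15, -0.0, 0.0, 0.65, 0.0], [0.6, -0.14, -0.15, -0.01, 0.0, 0.65, 0.0]]
[[0.6, -0.14, -0.15, -0.02, 0.0, 0.65, 0.0], [0.6, -0.14, -0.15, -0.03, 0.0, 0.65, 0.0], [0.6, -0.13, -0.15, -0.04, 0.0, 0.65, 0.0], [0.6, -0.13, -0.15, -0.05, 0.0, 0.65, 0.0]]
```

Call:
drive_tool([
  [[0.6,-0.25,0.01,0.06,0,0.6,-0.01],[0.6,-0.25,0.01,0.04,0,0.6,-0.01],[0.6,-0.26,0.01,0.03,0,0.6,-0.01],[0.6,-0.26,0.01,0.01,0,0.6,-0.01],[0.6,-0.26,0.01,-0.01,0,0.6,-0.01]],
])

```text
clock: 23.1
eef_pos: [0.5437, 0.0443, 0.1957]
ee_rot: [[0.051, 0.996, -0.075], [0.555, -0.09, -0.827], [-0.83, 0.001, -0.557]]
ft_force: [-0.3, -0.2, -1.4]
width: 0.68
grasp_force: 40.4
```

Call:
drive_tool([
  [[0.6,-0.26,0.01,-0.03,0,0.6,-0.01],[0.6,-0.25,0.01,-0.05,0,0.6,-0.01],[0.6,-0.25,0.01,-0.07,0,0.6,-0.01],[0.6,-0.24,0.01,-0.08,0,0.6,-0.01],[0.6,-0.14,-0.15,0.03,0,0.65,0]],
])

```text
clock: 23.6
eef_pos: [0.5392, 0.0269, 0.2257]
ee_rot: [[0.07, 0.996, -0.052], [0.815, -0.087, -0.573], [-0.576, -0.002, -0.818]]
ft_force: [-1.2, -0.8, -1.8]
width: 0.677
grasp_force: 40.4
```

Call:
drive_tool([
  [[0.6,-0.14,-0.15,0.02,0,0.65,0],[0.6,-0.14,-0.15,0.01,0,0.65,0],[0.6,-0.14,-0.15,0,0,0.65,0],[0.6,-0.14,-0.15,-0.01,0,0.65,0],[0.6,-0.14,-0.15,-0.02,0,0.65,0]],
])

```text
clock: 24.1
eef_pos: [0.5145, 0.0099, 0.2347]
ee_rot: [[0.084, 0.996, -0.022], [0.971, -0.087, -0.221], [-0.222, -0.003, -0.975]]
ft_force: [-0.2, 0.5, -1.7]
width: 0.679
grasp_force: 40.4
```

Call:
drive_tool([
  [[0.6,-0.14,-0.15,-0.03,0,0.65,0],[0.6,-0.13,-0.15,-0.04,0,0.65,0],[0.6,-0.13,-0.15,-0.05,0,0.65,0],[0.6,0,0,0,0,0,0]],
])

```text
clock: 24.5
eef_pos: [0.4999, -0.0014, 0.2401]
ee_rot: [[0.09, 0.996, -0.002], [0.996, -0.09, 0.009], [0.008, -0.003, -1.0]]
ft_force: [-0.4, -0.1, -1.3]
width: 0.68
grasp_force: 40.4
```

Run:
```python
from fk import *
tilt(); gold("scene"); gold("side")
S=eyes.get_image("scene")["color"][...,::-1]; w=eyes.get_image("wrist")["color"][...,::-1]; D=eyes.get_image("side")["color"][...,::-1]
A=cv2.resize(S[145:225,325:425],None,fx=4,fy=4); B=cv2.resize(D[150:230,270:370],None,fx=4,fy=4)
cv2.imwrite("pics/p6.png",np.vstack([np.hstack([A,B]),np.hstack([cv2.resize(w[80:400],(480,240)),cv2.resize(S,(320,200))[:, :].repeat(1,0) if 0 else np.vstack([cv2.resize(S,(320,200)),np.zeros((40,320,3),np.uint8)])])]))
plan([.48,0,.0365+.03],down(-5),7,.6)
```

```text
phi 0.5 az -75.7 lip local -0.0631 -0.149 0.2891
24.5 [ 0.4999 -0.0014  0.2401] [[0.09, 0.996, -0.002], [0.996, -0.09, 0.009], [0.008, -0.003, -1.0]] [-0.4 -0.1 -1.3] 0.68 40.4 [ -5.8  13.6 100.3   0.5  66.3  -0.8]
scene gap px 117
  tool 75 [294. 127.] [-0.021 -0.034 -0.112] [-0.034 -0.049 -0.118] [-0.012  0.018 -0.092] [68. 52. 24.]
  tool 9 [316. 121.] [ 0.014  0.001 -0.117] [ 0.009 -0.001 -0.118] [ 0.019  0.005 -0.116] [75. 56. 20.]
  tool 33 [328. 129.] [ 0.018  0.033 -0.113] [ 0.016  0.008 -0.119] [ 0.025  0.05  -0.1  ] [84. 64. 27.]
scene well px 241 [(np.int32(189), [366.0, 196.0], [-0.006, -0.019, 0.028]), (np.int32(51), [366.0, 207.0], [0.013, -0.051, 0.026])] color [172. 125.  48.]
elsewhere 110
side gap px 40
  tool 30 [335. 129.] [-0.021 -0.03  -0.113] [-0.027 -0.048 -0.116] [-0.018  0.001 -0.108] [104.  85.  37.]
side well px 41 [(np.int32(41), [318.0, 191.0], [0.013, -0.023, 0.028])] color [193. 156.  71.]
elsewhere 287
[[0.6, -0.02, -0.09, 0.82, -0.0, -0.01, 0.0], [0.6, -0.01, -0.09, 0.82, -0.0, -0.01, 0.0], [0.6, -0.01, -0.09, 0.82, -0.0, -0.01, 0.0], [0.6, -0.01, -0.1, 0.82, -0.0, -0.01, 0.0], [0.6, -0.01, -0.1, 0.82, -0.0, -0.01, 0.0]]
[[0.6, -0.01, -0.1, 0.82, -0.0, -0.01, 0.0], [0.6, -0.01, -0.1, 0.82, -0.0, -0.01, 0.0]]
```

View pics/p6.png

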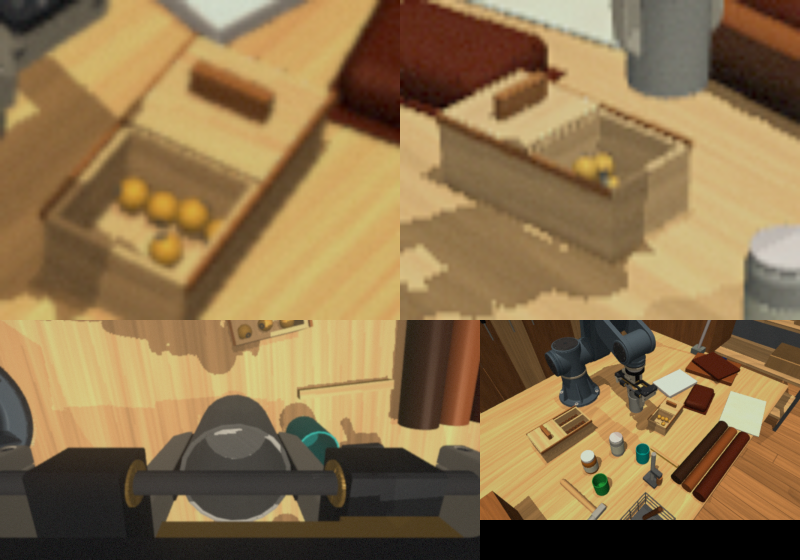

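The scene crop shows four balls fully and a fifth at the right edge of the well, and the cover open. The near walls hide the rest of the floor. The cup reads empty, with ft z down from about -2.9 to about -1.35 N. I'll slide the wrist camera over the well and count numerically.

Call:
drive_tool([
  [[0.6,0.9,0,0,0,0,0],[0.6,0.9,0,0,0,0,0],[0.6,0.9,0,0,0,0,0],[0.6,0,0,0,0,0,0],[0.6,0,0,0,0,0,0]],
])

```text
clock: 25.25
eef_pos: [0.5074, 0.0812, 0.2402]
ee_rot: [[0.085, 0.996, -0.003], [0.996, -0.085, 0.007], [0.007, -0.003, -1.0]]
ft_force: [-0.1, 0.1, -1.8]
width: 0.68
grasp_force: 40.4
```

```bash
cat >> fk.py <<'E'
def count():
    s=ctrl.read_state(); w=eyes.get_image("wrist"); T=np.eye(4);T[:3,:3]=s["ee_rot"];T[:3,3]=s["eef_pos"]; w["cam_to_world"]=T@w["T_tool_cam"]; W=pts(w); V=W-TC; lx,ly,lz=V@TX,V@TY,W[...,2]
    hsv=cv2.cvtColor(w["color"],cv2.COLOR_RGB2HSV); m=(lz<.045)&(lz>.012)&(abs(lx)<.05)&(ly>-.108)&(ly<.005)&(hsv[...,1]>130)&(hsv[...,0]<28)
    inn=(abs(lx)<.0465)&(ly>-.1)&(ly<0)&(lz<.045); print("well area px",inn.sum(),"gold",m.sum())
    d=cv2.distanceTransform(m.astype(np.uint8),cv2.DIST_L2,5); pk=(d==cv2.dilate(d,np.ones((9,9))))&(d>2.5)
    for v,u in np.argwhere(pk): print((u,v),d[v,u].round(1),lx[v,u].round(3),ly[v,u].round(3),lz[v,u].round(3))
    g=(hsv[...,0]>14)&(hsv[...,0]<27)&(hsv[...,1]>150)&(lz>.012)&(lz<.03)&((abs(lx)>.058)|(ly<-.11)); print("outside gold px",g.sum())
    # high tops per 24mm ball: local maxima of height on a 3 mm grid
    H=np.zeros((34,32)); ok=inn&(lz>.008); np.maximum.at(H,(((ly[ok]+.1)/.003).astype(int),((lx[ok]+.0465)/.003).astype(int)),lz[ok]); print("\n".join("".join(f"{int(h*1000):3d}" for h in r) for r in H[::-1]))
E
python3 - <<'E'
from fk import *
st(); count()
E
```

```text
25.25 [0.5074 0.0812 0.2402] [[0.085, 0.996, -0.003], [0.996, -0.085, 0.007], [0.007, -0.003, -1.0]] [-0.1  0.1 -1.8] 0.68 40.4 [ 3.7 15.1 98.4  0.4 66.7  8.4]
well area px 6076 gold 2207
(np.int64(374), np.int64(92)) 5.0 0.042 -0.016 0.03
(np.int64(364), np.int64(95)) 5.8 0.031 -0.017 0.027
(np.int64(369), np.int64(98)) 5.8 0.035 -0.021 0.029
(np.int64(350), np.int64(100)) 8.0 0.012 -0.019 0.036
(np.int64(334), np.int64(102)) 7.8 -0.006 -0.016 0.03
(np.int64(314), np.int64(107)) 8.4 -0.03 -0.016 0.03
(np.int64(358), np.int64(124)) 5.0 0.017 -0.047 0.029
(np.int64(352), np.int64(150)) 6.4 0.004 -0.076 0.028
(np.int64(353), np.int64(151)) 6.4 0.005 -0.077 0.03
(np.int64(379), np.int64(151)) 9.2 0.035 -0.085 0.031
(np.int64(354), np.int64(152)) 6.4 0.006 -0.079 0.029
(np.int64(323), np.int64(162)) 7.0 -0.034 -0.082 0.029
outside gold px 74
  0  0  0  0  0  0  0  0  0  0  0  0  0  0  0  0  0  0  0  0  0  0  0  0  0  0  0  0  0  0  0  0
  0 41 42 41 43 42 39 41 42 40 42 43 40 43 35 43 43 39 43 43 38 43 43 39 42 42 40 43 42 40 42  0
  0 36 19 25 23 25 23 18  0  0 22 24 25 26 25  0  8  0 2
[... 2347 characters left out ...]
 25 28 27 27 26 23  0
 42 23 27 27 29 30 29 26 24  0  0  0 21 27 30 31 30 31 29 27 23  0  0  0 25 28 29 29 29 29 26  0
 39 24 28 30 30 31 29 29 24  0  0  0 19 26 29 30 30 30 29 26 19  0  0  0 25 28 30 30 31 30 27  0
 17 24 29 30 29 30 29 27 26  0  0  0  0 25 28 30 29 28 27 25  0  8  0  0 27 28 30 30 31 30 28  0
 44 26 28 29 30 30 30 29 24  0  0  0  0  0 23 26 27 27 25 22  0  0  0  0 25 28 28 31 30 29 27  0
  0 21 25 27 28 29 27 25 22  0  0  0  0  0  0 23 21 23  0  0  0  0  0  0 22 26 27 28 28 27 25  0
 42  0 21 22 27 25 25  0  0  0  0  0  0  0  0  0  0  0  0  0  0  0  0  8  0 22 24 25 26 24  0  0
  0 44 42 44 44 41 44 41 43 43 44 44 44 43 41 44 42 44 44 42 43 44 44 44 44 43 41 44 43 44 43  0
```

The height map shows exactly eight balls in the well: a row of four, one in the middle, and a row of three. All tops are at or below 38 mm. Now I place the cup.

Run:
```python
from fk import *
a=plan([.48,0,.2],down(-5),5,.6); a=plan([.48,0,.042],down(-5),8,.6,start=a)
```

```text
[[0.6, -0.55, -0.13, 0.27, -0.01, -0.01, 0.0], [0.6, -0.55, -0.13, 0.27, -0.01, -0.01, 0.0], [0.6, -0.55, -0.13, 0.27, -0.01, -0.01, 0.0], [0.6, -0.55, -0.13, 0.27, -0.01, -0.01, 0.0], [0.6, -0.55, -0.13, 0.27, -0.01, -0.01, 0.0]]
[[0.6, 0.0, 0.0, 0.66, 0.0, 0.0, 0.0], [0.6, 0.0, 0.0, 0.66, 0.0, 0.0, 0.0], [0.6, 0.0, 0.0, 0.66, 0.0, 0.0, 0.0], [0.6, 0.0, 0.0, 0.66, 0.0, 0.0, 0.0], [0.6, 0.0, 0.0, 0.66, 0.0, 0.0, 0.0]]
[[0.6, 0.0, 0.0, 0.66, 0.0, 0.0, 0.0], [0.6, 0.0, 0.0, 0.66, 0.0, 0.0, 0.0], [0.6, 0.0, 0.0, 0.66, 0.0, 0.0, 0.0]]
```

Call:
drive_tool([
  [[0.6,-0.55,-0.13,0.27,-0.01,-0.01,0],[0.6,-0.55,-0.13,0.27,-0.01,-0.01,0],[0.6,-0.55,-0.13,0.27,-0.01,-0.01,0],[0.6,-0.55,-0.13,0.27,-0.01,-0.01,0],[0.6,-0.55,-0.13,0.27,-0.01,-0.01,0]],
])

```text
clock: 25.8
eef_pos: [0.4805, -0.001, 0.1992]
ee_rot: [[0.088, 0.996, 0.003], [0.996, -0.088, 0.001], [0.001, 0.003, -1.0]]
ft_force: [-0.3, -0.4, -1.5]
width: 0.681
grasp_force: 40.4
```

Call:
drive_tool([
  [[0.6,0,0,0.66,0,0,0],[0.6,0,0,0.66,0,0,0],[0.6,0,0,0.66,0,0,0],[0.6,0,0,0.66,0,0,0],[0.6,0,0,0.66,0,0,0]],
])

```text
clock: 26.3
eef_pos: [0.4811, -0.0003, 0.0998]
ee_rot: [[0.088, 0.996, 0.003], [0.996, -0.088, 0.001], [0.001, 0.003, -1.0]]
ft_force: [-0.5, -0.4, -0.5]
width: 0.678
grasp_force: 40.4
```

Call:
drive_tool([
  [[0.6,0,0,0.66,0,0,0],[0.6,0,0,0.66,0,0,0],[0.6,0,0,0.5,0,0,0],[0.6,0,0,0.1,0,0,0],[0.6,0,0,0,0,0,0]],
])

```text
clock: 26.8
eef_pos: [0.4813, 0.0001, 0.0429]
ee_rot: [[0.088, 0.996, 0.003], [0.996, -0.088, 0.001], [0.001, 0.003, -1.0]]
ft_force: [0.3, -0.0, -1.8]
width: 0.681
grasp_force: 40.4
```

Call:
drive_tool([
  [[0.6,0,0,0,0,0,0]],
])

```text
clock: 26.9
eef_pos: [0.4818, 0.0002, 0.0437]
ee_rot: [[0.088, 0.996, 0.004], [0.996, -0.088, 0.001], [0.001, 0.004, -1.0]]
ft_force: [0.8, -0.4, -1.4]
width: 0.684
grasp_force: 40.4
```

```bash
cat >> fk.py <<'E'
def cup(x,y):
    for n in ("side","scene"):
        W=pts(eyes.get_image(n)).reshape(-1,3); d=np.hypot(W[:,0]-x,W[:,1]-y); q=W[(d<.04)&(W[:,2]>.05)&(W[:,2]<.1)]
        top=q[q[:,2]>.078]; print(n,len(q),"top z",np.percentile(q[:,2],[50,95,99]).round(4) if len(q) else 0, cv2.minEnclosingCircle(top[:,:2].astype(np.float32)*1000) if len(top)>5 else 0)
E
python3 - <<'E'
from fk import *
st(); cup(.48,0)
E
```

```text
26.9 [4.818e-01 2.000e-04 4.370e-02] [[0.088, 0.996, 0.004], [0.996, -0.088, 0.001], [0.001, 0.004, -1.0]] [ 0.8 -0.4 -1.4] 0.684 40.4 [-5.600e+00  2.860e+01  1.122e+02  1.000e-01  3.890e+01 -6.000e-01]
side 368 top z [0.0762 0.094  0.0968] ((479.9650573730469, -2.7470290660858154), 38.917236328125)
scene 352 top z [0.0769 0.095  0.0974] ((479.83251953125, -7.222606182098389), 38.46100616455078)
```

Call:
drive_tool([
  [[0.6,0,0,0.08,0,0,0],[0.6,0,0,0.06,0,0,0],[0.6,0,0,0.05,0,0,0],[0.6,0,0,0.03,0,0,0],[0.6,0,0,0,0,0,0]],
])

```text
clock: 27.5
eef_pos: [0.4813, 0.0006, 0.0362]
ee_rot: [[0.087, 0.996, 0.003], [0.996, -0.087, 0.001], [0.002, 0.003, -1.0]]
ft_force: [-0.2, -0.2, -1.8]
width: 0.677
grasp_force: 40.4
```

Call:
drive_tool([
  [[0.6,0,0,0.03,0,0,0],[0.6,0,0,0,0,0,0]],
])

```text
clock: 27.7
eef_pos: [0.4815, 0.0005, 0.0357]
ee_rot: [[0.088, 0.996, 0.003], [0.996, -0.088, 0.001], [0.002, 0.003, -1.0]]
ft_force: [-1.8, 0.4, 4.0]
width: 0.677
grasp_force: 40.4
```

Call:
drive_tool([
  [[0.25,0,0,0,0,0,0],[0.25,0,0,0,0,0,0],[0,0,0,0,0,0,0],[0,0,0,0,0,0,0],[0,0,0,0,0,0,0]],
])

```text
clock: 28.2
eef_pos: [0.4814, 0.0006, 0.0354]
ee_rot: [[0.088, 0.996, 0.003], [0.996, -0.088, 0.001], [0.002, 0.003, -1.0]]
ft_force: [0.4, 0.3, 0.4]
width: 0.958
grasp_force: 0.0
```

Call:
drive_tool([
  [[0,0,0,0,0,0,0],[0,0,0,-0.4,0,0,0],[0,0,0,-0.8,0,0,0],[0,0,0,-1,0,0,0],[0,0,0,-1,0,0,0]],
])

```text
clock: 28.7
eef_pos: [0.4809, 0.0005, 0.1333]
ee_rot: [[0.088, 0.996, 0.003], [0.996, -0.088, 0.001], [0.002, 0.003, -1.0]]
ft_force: [-0.5, -0.7, -0.2]
width: 0.999
grasp_force: 0.0
```

Call:
drive_tool([
  [[0.5,0,0,-1,0,0,0],[1,0,0,-1,0,0,0],[1,0,0,-0.8,0,0,0]],
])

```text
clock: 29.0
eef_pos: [0.4809, 0.0003, 0.2182]
ee_rot: [[0.088, 0.996, 0.005], [0.996, -0.088, 0.001], [0.002, 0.005, -1.0]]
ft_force: [-0.1, 0.3, -0.3]
width: 0.789
grasp_force: 0.0
```

Run:
```python
from fk import *
st(); cup(.4815,.0005)
a=plan(loc(.002,.09,.2),down(8.5),13,1); a=plan(loc(.002,.09,.084),down(8.5),5,1,start=a); plan(loc(.002,-.029,.084),down(8.5),10,1,start=a)
```

```text
29.0 [4.809e-01 3.000e-04 2.182e-01] [[0.088, 0.996, 0.005], [0.996, -0.088, 0.001], [0.002, 0.005, -1.0]] [-0.1  0.3 -0.3] 0.789 0.0 [-5.600e+00  1.280e+01  1.047e+02  1.000e-01  6.220e+01 -6.000e-01]
side 351 top z [0.0708 0.0857 0.0874] ((479.40216064453125, -1.862449049949646), 35.08177185058594)
scene 481 top z [0.0716 0.0869 0.0884] ((480.33026123046875, 1.34340500831604), 33.81036376953125)
[[1, 0.72, 0.06, 0.05, 0.01, -0.0, -0.15], [1, 0.71, 0.08, 0.05, 0.01, -0.0, -0.15], [1, 0.71, 0.09, 0.05, 0.01, -0.0, -0.15], [1, 0.71, 0.1, 0.05, 0.01, -0.0, -0.15], [1, 0.71, 0.12, 0.05, 0.01, -0.0, -0.15]]
[[1, 0.71, 0.13, 0.05, 0.01, -0.0, -0.15], [1, 0.7, 0.14, 0.05, 0.01, -0.0, -0.15], [1, 0.7, 0.16, 0.05, 0.01, -0.0, -0.15], [1, 0.7, 0.17, 0.05, 0.01, -0.0, -0.15], [1, 0.7, 0.18, 0.05, 0.01, -0.0, -0.15]]
[[1, 0.69, 0.19, 0.05, 0.01, -0.0, -0.15], [1, 0.69, 0.21, 0.05, 0.01, -0.0, -0.15], [1, 0.68, 0.22, 0.05, 0.01, -0.0, -0.15]]
[[1, 0.0, 0.0, 0.77, 0.0, 0.0, 0.0], [1, 0.0, 0.0, 0.77, 0.0, 0.0, 0.0], [1, 0.0, 0.0, 0.77, 0.0, 0.0, 0.0], [1, 0.0, 0.0, 0.77, 0.0, 0.0, 0.0], [1, 0.0, 0.0, 0.77, 0.0, 0.0, 0.0]]
[[1, -0.4, 0.0, 0.0, 0.0, 0.0, 0.0], [1, -0.4, 0.0, 0.0, 0.0, 0.0, 0.0], [1, -0.4, 0.0, 0.0, 0.0, 0.0, 0.0], [1, -0.4, 0.0, 0.0, 0.0, 0.0, 0.0], [1, -0.4, 0.0, 0.0, 0.0, 0.0, 0.0]]
[[1, -0.4, 0.0, 0.0, 0.0, 0.0, 0.0], [1, -0.4, 0.0, 0.0, 0.0, 0.0, 0.0], [1, -0.4, 0.0, 0.0, 0.0, 0.0, 0.0], [1, -0.4, 0.0, 0.0, 0.0, 0.0, 0.0], [1, -0.4, 0.0, 0.0, 0.0, 0.0, 0.0]]
```

Call:
drive_tool([
  [[1,0.72,0.06,0.05,0.01,0,-0.15],[1,0.71,0.08,0.05,0.01,0,-0.15],[1,0.71,0.09,0.05,0.01,0,-0.15],[1,0.71,0.1,0.05,0.01,0,-0.15],[1,0.71,0.12,0.05,0.01,0,-0.15]],
])

```text
clock: 29.6
eef_pos: [0.4994, 0.1071, 0.2075]
ee_rot: [[-0.003, 1.0, -0.004], [1.0, 0.003, 0.001], [0.001, -0.004, -1.0]]
ft_force: [0.0, -0.8, -0.1]
width: 0.273
grasp_force: 0.0
```

Call:
drive_tool([
  [[1,0.71,0.13,0.05,0.01,0,-0.15],[1,0.7,0.14,0.05,0.01,0,-0.15],[1,0.7,0.16,0.05,0.01,0,-0.15],[1,0.7,0.17,0.05,0.01,0,-0.15],[1,0.7,0.18,0.05,0.01,0,-0.15]],
])

```text
clock: 30.1
eef_pos: [0.5187, 0.2132, 0.2]
ee_rot: [[-0.093, 0.996, -0.01], [0.996, 0.093, 0.001], [0.002, -0.01, -1.0]]
ft_force: [-0.1, -0.0, 0.4]
width: 0.004
grasp_force: 0.0
```

Call:
drive_tool([
  [[1,0.69,0.19,0.05,0.01,0,-0.15],[1,0.69,0.21,0.05,0.01,0,-0.15],[1,0.68,0.22,0.05,0.01,0,-0.15],[1,0,0,0,0,0,0]],
])

```text
clock: 30.5
eef_pos: [0.5303, 0.2776, 0.1951]
ee_rot: [[-0.148, 0.989, -0.013], [0.989, 0.148, 0.001], [0.003, -0.013, -1.0]]
ft_force: [0.4, -1.0, -0.3]
width: 0.005
grasp_force: 0.0
```

```bash
cat >> fk.py <<'E'
def l():
    st(); s=ctrl.read_state(); print("local",((s["eef_pos"]-TC)@np.c_[TX,TY]).round(4))
E
python3 - <<'E'
from fk import *
l(); cover("c1"); a=plan(loc(.002,.09,.084),down(8.5),5,1); plan(loc(.002,-.02,.084),down(8.5),10,1,start=a)
E
```

```text
30.5 [0.5303 0.2776 0.1951] [[-0.148, 0.989, -0.013], [0.989, 0.148, 0.001], [0.003, -0.013, -1.0]] [ 0.4 -1.  -0.3] 0.005 0.0 [23.  26.8 88.   0.4 65.8 14.4]
local [0.0007 0.0917]
strip y [0.0429 0.0476 0.0562] cover y [-0.102  -0.0008  0.0327  0.0969  0.1014]
[[1, -0.01, 0.02, 0.74, -0.02, -0.0, -0.0], [1, -0.0, 0.02, 0.74, -0.02, -0.0, -0.0], [1, -0.0, 0.02, 0.74, -0.02, -0.0, -0.0], [1, -0.0, 0.01, 0.74, -0.02, -0.0, -0.0], [1, -0.0, 0.01, 0.74, -0.02, -0.0, -0.0]]
[[1, -0.37, 0.0, 0.0, 0.0, 0.0, 0.0], [1, -0.37, 0.0, 0.0, 0.0, 0.0, 0.0], [1, -0.37, 0.0, 0.0, 0.0, 0.0, 0.0], [1, -0.37, 0.0, 0.0, 0.0, 0.0, 0.0], [1, -0.37, 0.0, 0.0, 0.0, 0.0, 0.0]]
[[1, -0.37, 0.0, 0.0, 0.0, 0.0, 0.0], [1, -0.37, 0.0, 0.0, 0.0, 0.0, 0.0], [1, -0.37, 0.0, 0.0, 0.0, 0.0, 0.0], [1, -0.37, 0.0, 0.0, 0.0, 0.0, 0.0], [1, -0.37, 0.0, 0.0, 0.0, 0.0, 0.0]]
```

Call:
drive_tool([
  [[1,0,0.02,0.74,-0.02,0,0],[1,0,0.02,0.74,-0.02,0,0],[1,0,0.02,0.74,-0.02,0,0],[1,0,0.01,0.74,-0.02,0,0],[1,0,0.01,0.72,-0.02,0,0]],
])

```text
clock: 31.05
eef_pos: [0.5319, 0.2753, 0.0847]
ee_rot: [[-0.145, 0.989, -0.001], [0.989, 0.145, 0.002], [0.002, -0.001, -1.0]]
ft_force: [-0.0, 0.0, 0.2]
width: 0.004
grasp_force: 0.0
```

Call:
drive_tool([
  [[1,-0.37,0,0,0,0,0],[1,-0.37,0,0,0,0,0],[1,-0.37,0,0,0,0,0],[1,-0.37,0,0,0,0,0],[1,-0.37,0,0,0,0,0]],
])

```text
clock: 31.55
eef_pos: [0.541, 0.2206, 0.0865]
ee_rot: [[-0.145, 0.989, 0.001], [0.989, 0.145, 0.003], [0.003, 0.002, -1.0]]
ft_force: [-0.1, 1.2, 0.9]
width: 0.004
grasp_force: 0.9
```

Call:
drive_tool([
  [[1,-0.37,0,0,0,0,0],[1,-0.37,0,0,0,0,0],[1,-0.37,0,0,0,0,0],[1,-0.37,0,0,0,0,0],[1,-0.3,0,0,0,0,0]],
])

```text
clock: 32.05
eef_pos: [0.5484, 0.1678, 0.0854]
ee_rot: [[-0.146, 0.989, -0.0], [0.989, 0.146, 0.003], [0.003, 0.0, -1.0]]
ft_force: [-0.3, 1.5, 0.8]
width: 0.006
grasp_force: 0.8
```

Run:
```python
from fk import *
l(); cover("c2")
```

```text
32.05 [0.5484 0.1678 0.0854] [[-0.146, 0.989, -0.0], [0.989, 0.146, 0.003], [0.003, 0.0, -1.0]] [-0.3  1.5  0.8] 0.006 0.8 [12.3 32.  97.3  0.2 50.7  3.8]
local [ 0.0023 -0.0196]
strip y [-0.0416 -0.0356 -0.0202] cover y [-0.1013 -0.0849 -0.0561  0.0131  0.043 ]
```

Call:
drive_tool([
  [[1,-0.2,0,0,0,0,0],[1,-0.15,0,0,0,0,0],[1,-0.1,0,0,0,0,0],[1,-0.05,0,0,0,0,0],[1,0,0,0,0,0,0]],
])

```text
clock: 32.6
eef_pos: [0.5503, 0.1538, 0.0853]
ee_rot: [[-0.146, 0.989, -0.001], [0.989, 0.146, 0.002], [0.002, -0.0, -1.0]]
ft_force: [-0.2, -0.2, -0.3]
width: 0.006
grasp_force: 0.0
```

Call:
drive_tool([
  [[1,-0.07,0,0,0,0,0],[1,0,0,0,0,0,0]],
])

```text
clock: 32.8
eef_pos: [0.5505, 0.1521, 0.0853]
ee_rot: [[-0.146, 0.989, -0.001], [0.989, 0.146, 0.003], [0.003, -0.0, -1.0]]
ft_force: [-1.3, 3.5, -0.7]
width: 0.003
grasp_force: 1.8
```

Run:
```python
from fk import *
l(); cover("c3")
```

```text
32.8 [0.5505 0.1521 0.0853] [[-0.146, 0.989, -0.001], [0.989, 0.146, 0.003], [0.003, -0.0, -1.0]] [-1.3  3.5 -0.7] 0.003 1.8 [10.7 31.9 97.6  0.2 50.5  2.2]
local [ 0.0021 -0.0354]
strip y [-0.0572 -0.0512 -0.0385] cover y [-0.1009 -0.0986 -0.0701 -0.0026  0.0969]
```

Call:
drive_tool([
  [[1,-0.05,0,0,0,0,0],[1,-0.03,0,0,0,0,0],[1,0,0,0,0,0,0]],
])

```text
clock: 33.15
eef_pos: [0.5506, 0.1518, 0.0853]
ee_rot: [[-0.145, 0.989, -0.001], [0.989, 0.145, 0.006], [0.006, 0.0, -1.0]]
ft_force: [-2.2, 18.9, 0.1]
width: 0.006
grasp_force: 9.5
```

Call:
drive_tool([
  [[1,0.4,0,0,0,0,0],[1,0.3,0,-0.3,0,0,0],[1,0.5,0,-0.9,0,0,0],[1,0.5,0,-0.9,0,0,0],[1,0.5,0,-0.9,0,0,0]],
])

```text
clock: 33.65
eef_pos: [0.5413, 0.2152, 0.1773]
ee_rot: [[-0.146, 0.989, 0.0], [0.989, 0.146, 0.002], [0.002, 0.0, -1.0]]
ft_force: [0.6, -0.4, -0.0]
width: 0.007
grasp_force: 0.0
```

Call:
drive_tool([
  [[1,0,0,-0.9,0,0,0],[1,0,0,-0.5,0,0,0],[1,0,0,0,0,0,0]],
])

```text
clock: 33.95
eef_pos: [0.5423, 0.2149, 0.2203]
ee_rot: [[-0.146, 0.989, 0.004], [0.989, 0.146, 0.003], [0.003, 0.004, -1.0]]
ft_force: [-0.3, -0.4, -0.5]
width: 0.005
grasp_force: 0.0
```

Run:
```python
from fk import *
l(); cover("c4"); cup(.4815,.0005)
W0=pts(dict(np.load("scene0.npz"))); im=eyes.get_image("scene"); W=pts(im)
for n,(u,v) in dict(tin=(272,235),jar=(216,270),rule=(370,272),hammerhead=(235,383),hammer=(190,340)).items(): print(n,(W[v,u]-W0[v,u]).round(3))
```

```text
33.95 [0.5423 0.2149 0.2203] [[-0.146, 0.989, 0.004], [0.989, 0.146, 0.003], [0.003, 0.004, -1.0]] [-0.3 -0.4 -0.5] 0.005 0.0 [17.  23.3 89.6  0.1 66.8  8.5]
local [0.0033 0.0279]
strip y [-0.0565 -0.0524 -0.0443] cover y [-0.1013 -0.099  -0.063   0.026   0.0999]
side 350 top z [0.0706 0.0863 0.0886] ((480.1258850097656, 0.026250440627336502), 35.4622917175293)
scene 484 top z [0.0711 0.0865 0.0885] ((479.3790283203125, 1.8027602434158325), 33.15169143676758)
tin [ 0. -0.  0.]
jar [-0.002  0.001 -0.003]
rule [-0.001  0.002 -0.004]
hammerhead [ 0.001 -0.     0.003]
hammer [-0.001  0.    -0.001]
```

The cover is at its closed stop (18.9 N on the stop, strip at -0.050), the cup stands upright, and the tin, jar, rule and hammer have not moved. I hand in.

```bash
python3 -c "
from workcell import order
print(order.hand_in())"
```

```text
the job is handed in; nothing more can be done
None
```

The job is handed in, but no verdict came back: my last checks showed all eight knobs in the well (counted before closing), the cover against its closed stop, the emptied cup upright on the bench, and the jar, tin, hammer and rule unmoved.

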